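# Take the spring clip off a dough rounder's spindle with a hooked pick

## Task

The turning plate of the dough rounder has to come off for washing: take the hooked pick from its rest, drop its tip into the eye of the pull tab of the spring clip on the spindle (the tab may have swung to one side) and gently pull the clip out of its groove, never touching the clip with the fingers and never bearing hard (about 20 N) on clip or machine. Leave the clip lying flat on the turning plate, clear of the spindle, and put the pick back in its rest as you found it. Leave the jug, bowl and brush alone.

Things in the scene. Friction and masses are not known exactly. Their poses are not given: they have to be found in the camera images.
- rounder: Dough rounder without its hood, fixed: white square housing 260 x 260 mm, 61 mm high, carrying a flat aluminium turning plate, 200 mm across, whose top is 70 mm above the bench; a round steel spindle stands in its middle. Origin: centre of the underside, z up. The plate does not turn now.
- spindle (a point): On the spindle's axis at the height of the plate's top face, z up. From the plate up the spindle has a groove 16 mm across and 5.5 mm high, then a collar 22 mm across that ends 21.5 mm above the plate. The clip sits in the groove, under the collar; it can turn round the spindle if it is pushed sideways.
- clip: Loose dark steel clip, 4 mm thick, 33 mm wide, 44 mm long, flat on the plate: a horseshoe whose two sprung jaws grip the groove, with an eyed pull tab at its back. Origin: centre of the horseshoe at the underside (on the spindle's axis while fitted), z up. +x, from there over the tab's pivot, is the way to pull. The jaws resist with about 5 to 15 N and snap free some 18 mm out.
- tab_pivot (a point): Pivot of the pull tab, 11.5 mm along the clip's +x, at its underside; axes as the clip. The tab lies flat: a narrow neck, then 9 to 23 mm from here a frame 16.5 mm wide round a through eye (6.5 mm along, 5.5 across) centred 16 mm from here. It has swung sideways about its stiff pivot by an unmeasured angle, up to 40 degrees either way: find the eye by feel or sight.
- pick: Loose hooked pick, about 250 g. Dark solid steel handle, 14 mm wide, 18 mm tall, 100 mm long along x; from its front end a thin steel shank runs along +x and bends down at right angles. Origin: centre of the handle; z up (hook hanging down), handle along x. The pick lies in its rest with its handle level, centre 52 mm above the bench.
- pick_tip (a point): Lowest point of the hook's round tip: 70 mm ahead (+x) of the handle's centre and 40 mm below it. The downturned end is 3.5 mm thick and straight over its lowest 30 mm.
- rest: Fixed wooden rest, base 110 x 70 mm, with two notched posts 41 mm before and behind its middle (12 mm thick, 70 mm free between them); the pick's handle lies in them along the rest's x, hook towards +x. Notches 18 mm wide, flared above, floor 43 mm and top about 65 mm above the bench. Origin: centre of the underside, z up.
- jug: White plastic jug with a handle, 90 mm across, 120 mm high; bystander. Origin: centre of its underside.
- bowl: Steel bowl, 110 mm across, 50 mm high; bystander. Origin: centre of its underside.
- brush: Pastry brush lying on the bench; bystander. Origin: middle of its underside.
Mind the look-alikes: they are no part of the job. Of the things shaped like the rest, the wooden one is meant.

How it is judged:
On the way, in this order (a step that is already met when the one before it is completed fails the run):
1. the pick is out of its rest (z of pick in the frame of rest above 0.075 m), for 0.1 s.
2. the tip of the pick is down at the tab, below the clip's top face, while the clip is still in its groove (horizontal distance between clip and spindle below 0.008 m and x of pick_tip in the frame of tab_pivot between 0.008 and 0.022 m and y of pick_tip in the frame of tab_pivot between -0.014 and 0.014 m and z of pick_tip in the frame of clip below 0.0025 m), for 0.1 s.
3. the clip is off the spindle with the tip still at its tab (horizontal distance between clip and spindle above 0.022 m and horizontal distance between pick_tip and tab_pivot below 0.022 m and z of pick_tip in the frame of clip below 0.004 m), for 0.1 s.
At the end, for the whole second after the job is handed in: The clip lies flat (within 0.15 rad) and still on the turning plate, its centre 22 to 75 mm from the spindle's axis; the pick lies still in its rest, hook down and towards the rest's +x (within 15 mm along, 5 mm across, 5 mm in height, 0.2 rad of tilt) (horizontal distance between clip and spindle between 0.022 and 0.075 m and z of clip in the frame of spindle between -0.002 and 0.004 m and angle between clip's own z axis and vertical below 0.15 rad and linear speed of each of clip, pick below 0.02 m/s and x of pick in the frame of rest between -0.015 and 0.015 m and y of pick in the frame of rest between -0.005 and 0.005 m and z of pick in the frame of rest between 0.047 and 0.057 m and angle between pick's own z axis and vertical below 0.2 rad); the robot touches nothing.
It fails at once if the fingers touch the clip (contact force between the fingers and clip above 0.5 N).
It fails at once if the pick bears on the machine with more than 20 N (contact force between pick and rounder above 20 N).
It fails at once if the pick bears on the clip with more than 25 N (contact force between pick and clip above 25 N).
It fails at once if the arm or fingers push the machine with more than 20 N (contact force between the arm and rounder above 20 N).
It fails at once if the jug, the bowl or the brush is disturbed (moved more than 15 mm) (distance of any of jug, bowl, brush from where it was at the start of the episode above 0.015 m).
It also fails if it takes over 67 s, if anything falls off the work surface, if the arm or the gripper's body presses on something with over 40 N, if the wrist force passes 120 N, or if a joint passes its speed limit or range.

## Robot

A 7-joint arm with a two-finger parallel gripper is mounted at the origin on the work surface. World frame = base frame: x ahead of the robot, y to its left, z up, the work surface at z = 0. Lengths are in m, angles in rad, forces in N, time in s.
With the tool pointing down it reaches from about 0.425 to 1.025 m from the base axis. Payload 9.4 kg.
Tool frame: the origin (TCP) lies midway between the tips of the shut fingers; the grasp point (between the pads) lies 19 mm behind it; y points along the fingers, z is the direction in which the jaws open and shut, and the axes are right-handed (so a half turn about y gives the same grasp; the last joint's range is limited). The gripper opens to 85 mm and grips with 20 to 120 N. Pads are 22 mm wide; open, the fingers measure 114 mm over their backs; the gripper's body (76 mm by 85 mm) begins 54 mm behind the grasp point. The pads swing forward as they close: fully open they stand 13 mm farther back than shut.
Start: joints at [-1.37, 0.599, -0.003, 1.599, 0.002, 0.943, -0.08], TCP at [0.199, 0.697, 0.231] pointing down, gripper open.
Joint ranges: [-2.57, 2.57], [-0.35, 1.97], [-1.29, 1.29], [0.11, 2.56], [-1.05, 4.19], [0.11, 1.86], [-2.63, 2.63]. Speed limits (rad/s): [2.22, 2.22, 3.01, 3.01, 3.14, 3.14, 3.14].

## Interface

Orientations are given as a rotation vector (axis times angle).
In Python, from workcell import ctrl gives the robot as it stands. The module is installed in compiled form; this text tells all that it offers.
- The arm moves only by the tool apply_moves, never from a script. Its argument "deltas" is a list of rows, each a list of 6 numbers: the shift along the tool's x, y, z each as a share of 0.02 m, from -1 to 1, then the turn, a rotation vector about the tool's x, y, z each as a share of 0.15 rad, from -1 to 1. In form: [[x, y, z, rx, ry, rz], ...]. A call has 1 to 5 rows; each row shifts and turns the commanded pose from where the row before left it, along the tool's axes as they then stand; what a row does not reach is not made up. A row lasts 1/10 s, in which the tool goes at most 50 mm and 8.59 degrees, less where a joint would pass 70% of its speed; a pose out of reach is approached as far as the arm can. A call with a number of a shift or a turn outside -1 to 1 is refused whole. A call with a gripper value outside its range is refused whole. "grip" is the gripper's target within -1 to 1 (fully open at 1, half-way at 0, shut at -1), set as the call begins (left out, the last holds). The fingers move at their own pace and stop on an object; the grip force is fixed at half the most. Time passes only in rows, so rows that do not move let the fingers close. It gives the time, the measured TCP pose, the force and the opening at its end, in the units of the state.
- ctrl.get_state(): the state, without advancing time (a new reading comes with each control period).
- ctrl.snapshot(name): name is "scene" or "top" or "wrist"; returns the picture (420x560x3 uint8, red, green, blue); there is no depth.
- ctrl.get_calibration(name): a dict with "fx", "fy", "cx", "cy" (pixels), "rvec" (rotation vector, rad) and "tvec" (3), from world to camera coordinates, as OpenCV has them; the wrist camera has in their place "tool_from_camera" (4x4, takes a point from camera to tool coordinates, whose origin is the TCP and whose axes are the tool frame's). Camera axes: x right, y down, z forward; pixel columns grow to the right and rows downward; lengths in m; the calibration is good to about 2 mm. A picture is of the moment at which its call begins: read the wrist's pose just before it. get_calibration takes no time and is no camera call.
- ctrl.sign_off(): hands the job in, once; it reports no verdict.
Trained networks look in the newest picture that a camera, given by its name, has taken for a name from the list of things; names that differ only in an ending like _2 or _b are one class to them, and where a whole thing is asked for, a point or a joint stands for the part that bears it (a point fixed in the world has none). Each returns a list of dicts, best first, with "conf" (0 to 1); they miss things now and then, are a little off and sometimes report something else, mostly with a low value. They report only what shows in the picture. A call takes as long as a camera call. They do not tell look-alikes from the thing itself.
- ctrl.trace(target, camera): "mask" (420x560 bool, what is visible of it) and "box" ([centre column, centre row, width, height] in pixels, round what is visible of it).
The state is a dict: "time_s": time; "q": joint angles; "joint_vel": joint speeds; "tau": joint torques, N m; "tcp_pos": TCP position; "eef_rot": TCP orientation; "force": force on the tool from outside, world axes, zero at the start; "wrist_torque": the same for the moment, N m; "grip_width": finger opening in m.
Only numpy, scipy, OpenCV 4.12 (cv2) and the standard library are available. Lean on these libraries where they do the work, as an engineer would, in place of code of your own. Each camera call takes 0.05 s, during which the arm holds its last target.

## Working session

There is one attempt and no reset: what is moved stays moved. The work goes in short steps, Python scripts to look and compute and a tool call to move; the robot and the scene stay as the last step left them, time stands still between calls to the robot, and variables do not carry over. Pictures are saved under pics/ and viewed, and the job is handed in when it is done.

Besides the shell and the picture viewer there is one more tool, called after "Request:" as name(argument=value, ...) on one line, values as JSON. apply_moves: Moves the arm, as the interface text tells. Its arguments: {"type":"object","properties":{"deltas":{"type":"array","items":{"type":"array","items":{"type":"number","minimum":-1,"maximum":1}}},"grip":{"type":"number"}},"required":["deltas"]}

```bash
mkdir -p pics; cat > h.py <<'E'
import numpy as np, cv2
from scipy.spatial.transform import Rotation as R
from workcell import ctrl
def save(img,name): cv2.imwrite(f'pics/{name}.png', img[:,:,::-1])
E
python3 - <<'E'
from h import *
s=ctrl.get_state()
for k,v in s.items(): print(k,np.round(v,4))
for c in ['scene','top','wrist']:
    im=ctrl.snapshot(c); save(im,c+'0'); np.save(c+'0.npy',im)
    print(c,ctrl.get_calibration(c))
E
```

```text
time_s 0.0
q [-1.3697  0.6001 -0.0026  1.6001  0.0018  0.9429 -0.0798]
joint_vel [ 0.0002  0.0004 -0.0013 -0.0006 -0.0013 -0.0004 -0.0006]
tau [ 8.00000e-04 -7.76461e+01  1.56490e+00 -2.57988e+01  1.23000e-02
  9.60000e-03  0.00000e+00]
tcp_pos [0.1987 0.6968 0.2304]
eef_rot [-1.5614  0.2181 -0.218 ]
force [ 0.5552 -0.0637 -0.5402]
wrist_torque [ 0.0471 -0.0294  0.0075]
grip_width 0.0854
scene {'fx': 385.42940211112295, 'fy': 385.42940211112295, 'cx': 281.5883047073871, 'cy': 211.77474810918463, 'rvec': array([ 2.06868621,  1.39283231, -0.50521579]), 'tvec': array([-0.2310836 , -0.354456  ,  1.34265616])}
top {'fx': 519.8343576696457, 'fy': 519.8343576696457, 'cx': 272.4528945432011, 'cy': 218.52303408961507, 'rvec': array([ 2.18488685, -2.17350833,  0.05369528]), 'tvec': array([0.00159629, 0.57727217, 1.26331657])}
wrist {'fx': 323.4537341172649, 'fy': 323.4537341172649, 'cx': 273.28596650448515, 'cy': 206.90168397872858, 'tool_from_camera': array([[-1.20424723e-03,  9.57006247e-01,  2.90064807e-01,
        -7.39173776e-02],
       [-9.05640229e-04, -2.90065942e-01,  9.57006232e-01,
        -1.42703193e-01],
       [ 9.99998865e-01,  8.89777749e-04,  1.21601447e-03,
         8.20122472e-04],
       [ 0.00000000e+00,  0.00000000e+00,  0.00000000e+00,
         1.00000000e+00]])}
```

View pics/scene0.png

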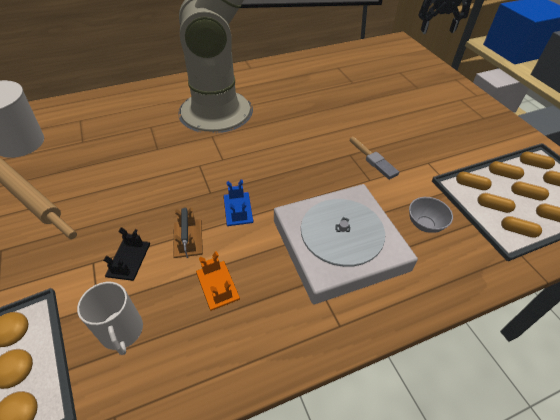

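View pics/top0.png

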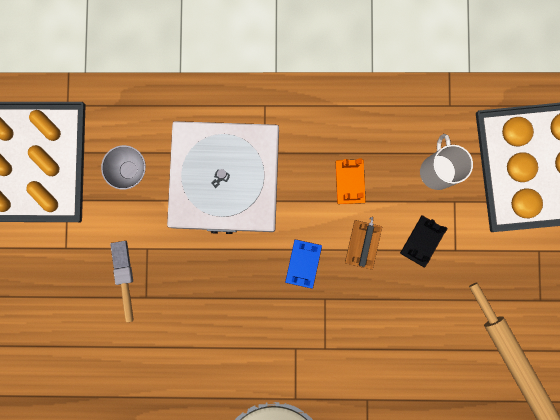

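View pics/wrist0.png

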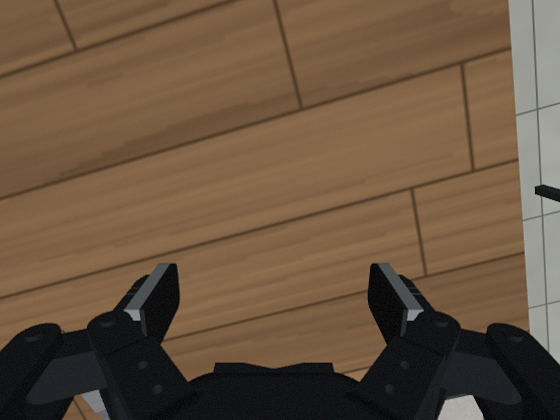

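In the top view the rest look-alikes are blue (303,263), orange (350,181), black (423,241) and brown wood (365,245). Only the brown one is wooden, and it also holds the pick, with the hook at about (372,220). I'll confirm that in an enlarged crop and measure.

```bash
python3 - <<'E'
from h import *
im=np.load('top0.npy')
a=cv2.resize(im[205:285,325:400],None,fx=5,fy=5,interpolation=cv2.INTER_CUBIC)
b=cv2.resize(im[150:205,190:250],None,fx=6.5,fy=6.5,interpolation=cv2.INTER_CUBIC)
h=min(a.shape[0],b.shape[0]); save(np.hstack([a[:h],b[:h]]),'crop0')
cal=ctrl.get_calibration('top'); Rm=R.from_rotvec(cal['rvec']).as_matrix(); t=np.array(cal['tvec'])
def pt(u,v,z):
    d=Rm.T@np.array([(u-cal['cx'])/cal['fx'],(v-cal['cy'])/cal['fy'],1]); c=-Rm.T@t
    return c+d*(z-c[2])/d[2]
print('cam',-Rm.T@t)
for n,z in [('rest',0.005),('pick',0.055),('rounder',0.06),('clip',0.074),('spindle',0.09),('tab_pivot',.074),('pick_tip',.03)]:
    try:
        r=ctrl.trace(n,'top')
        for d in r[:4]:
            m=d['mask'].astype(np.uint8); rr=cv2.minAreaRect(cv2.findNonZero(m)) if m.any() else None
            print(n,round(d['conf'],2),np.round(d['box'],1),m.sum(),rr, pt(d['box'][0],d['box'][1],z).round(4))
            if n in('rest','pick','rounder','clip'): np.save(f'm_{n}.npy',r[0]['mask'])
    except Exception as e: print(n,e)
E
```

```text
cam [ 0.49204258 -0.01775427  1.29876609]
rest 0.98 [348.3 182.7  27.2  45. ] 1214 ((350.092529296875, 181.25830078125), (43.72895050048828, 28.118976593017578), 86.98721313476562) [ 0.6688 -0.1843  0.005 ]
rest 0.87 [363.4 244.6  38.1  45.5] 973 ((363.3846435546875, 244.42306518554688), (29.182775497436523, 44.21239471435547), 13.13402271270752) [ 0.5145 -0.221   0.005 ]
rest 0.78 [304.1 261.9  33.2  45.5] 1239 ((303.4947204589844, 263.02520751953125), (28.480947494506836, 44.549766540527344), 11.888657569885254) [ 0.4708 -0.0742  0.005 ]
rest 0.76 [423.  240.5  46.7  49.2] 1232 ((423.3382263183594, 240.60293579101562), (28.983261108398438, 44.58962631225586), 30.963754653930664) [ 0.5254 -0.3682  0.005 ]
pick 0.53 [366.1 243.1  13.1  41.1] 291 ((366.2303466796875, 243.6685333251953), (6.895691394805908, 44.37228012084961), 12.994616508483887) [ 0.5172 -0.2196  0.055 ]
rounder 0.91 [224.9 178.8 104.8 111.9] 11486 ((222.81649780273438, 177.82125854492188), (108.6595687866211, 110.8306884765625), 1.9749338626861572) [0.6697 0.1188 0.06  ]
rounder 0.29 [364.8 243.9  40.8  47.9] 930 ((3
[... 272 characters left out ...]
6 0.3643 0.074 ]
spindle 0.97 [223.4 178.9 117.2 117.4] 11559 ((223.23419189453125, 177.5825958251953), (108.40098571777344, 111.58785247802734), 2.726310968399048) [0.6652 0.119  0.09  ]
tab_pivot 0.63 [219.2 180.2  16.4  15.3] 100 ((217.28187561035156, 180.59732055664062), (13.599249839782715, 12.616171836853027), 34.99202346801758) [0.6643 0.1308 0.074 ]
tab_pivot 0.56 [224.2 178.2 109.7 113. ] 11549 ((222.25958251953125, 177.4910888671875), (109.22140502929688, 111.62716674804688), 2.12109637260437) [0.6692 0.119  0.074 ]
pick_tip 0.86 [366.4 245.7  14.2  38.7] 273 ((366.11767578125, 244.02943420410156), (7.033533096313477, 43.17134094238281), 14.03624439239502) [ 0.5114 -0.2243  0.03  ]
```

View pics/crop0.png

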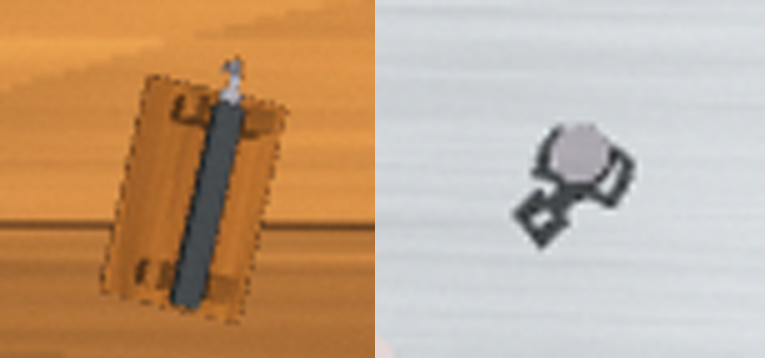

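The crop confirms it: the brown wooden rest holds the pick, with the hook at about (372,218). In the top view the clip's tab points lower-left from the spindle, with its eye near (273-50,183). Next I'll check the tool axes and plan the approach.

```bash
cat >> h.py <<'E'
def ray(cal,u,v,z,tool=None):
    if tool is None:
        Rm=R.from_rotvec(cal['rvec']).as_matrix(); t=np.array(cal['tvec']); Rc=Rm.T; c=-Rm.T@t
    else:
        T=tool@cal['tool_from_camera']; Rc=T[:3,:3]; c=T[:3,3]
    d=Rc@np.array([(u-cal['cx'])/cal['fx'],(v-cal['cy'])/cal['fy'],1])
    return c+d*(z-c[2])/d[2]
def toolT(s):
    T=np.eye(4); T[:3,:3]=R.from_rotvec(s['eef_rot']).as_matrix(); T[:3,3]=s['tcp_pos']; return T
def proj(cal,p,tool=None):
    if tool is None:
        q=R.from_rotvec(cal['rvec']).as_matrix()@np.array(p)+cal['tvec']
    else:
        q=np.linalg.inv(tool@cal['tool_from_camera'])@np.append(p,1)
    return np.array([cal['fx']*q[0]/q[2]+cal['cx'],cal['fy']*q[1]/q[2]+cal['cy']])
def plan(s,pos,yaw):
    """tool-frame shift & rotation to reach pos with tool vertical, tool x at yaw"""
    T=toolT(s); x=np.array([np.cos(yaw),np.sin(yaw),0]); y=np.array([0,0,-1.]); Rt=np.stack([x,y,np.cross(x,y)],1)
    d=T[:3,:3].T@(np.array(pos)-T[:3,3]); r=R.from_matrix(T[:3,:3].T@Rt).as_rotvec()
    return d,r
E
python3 - <<'E'
from h import *
s=ctrl.get_state();print(s['time_s']); T=toolT(s); print(T.round(3))
cal=ctrl.get_calibration('top')
m=np.load('m_pick.npy').astype(np.uint8); print(cv2.minAreaRect(cv2.findNonZero(m)))
# handle ends in crop: (188,305)/5 , (230,100)/5
for (a,b) in [(186,303),(230,102)]:
    print(ray(cal,325+a/5,205+b/5,.061).round(4))
p1=ray(cal,325+186/5,205+303/5,.061);p2=ray(cal,325+230/5,205+102/5,.061)
print(np.linalg.norm(p2-p1),(p1+p2)/2,np.degrees(np.arctan2(*(p2-p1)[1::-1])))
print('hook',ray(cal,325+231/5,205+65/5,.052))
for n,(a,b) in dict(sp=(580,153),eye=(542,215)).items(): print(n,ray(cal,190+(a-375)/6.5,150+b/6.5,.0915 if n=='sp' else .074))
E
```

```text
0.5
[[ 0.962  0.     0.274  0.199]
 [-0.274 -0.     0.962  0.697]
 [ 0.    -1.    -0.     0.231]
 [ 0.     0.     0.     1.   ]]
((366.2303466796875, 243.6685333251953), (6.895691394805908, 44.37228012084961), 12.994616508483887)
[ 0.4639 -0.2091  0.061 ]
[ 0.5592 -0.2305  0.061 ]
0.09769513179144147 [ 0.51152095 -0.21978408  0.061     ] -12.651541998250758
hook [ 0.57743113 -0.23262779  0.052     ]
sp [0.67762634 0.12338931 0.0915    ]
eye [0.65741915 0.13907495 0.074     ]
```

Request:
apply_moves(deltas=[[1, 0, -0.7, 0, 0, 0], [1, 0, -0.7, 0, 0, 0], [1, 0, -0.7, 0, 0, 0], [1, 0, -0.7, 0, 0, 0], [1, 0, -0.7, 0, 0, 0]])

```text
time_s: 1.0
tcp_pos: [0.2764, 0.6017, 0.2314]
eef_rot: [-1.56, 0.218, -0.218]
force: [0.1, 0.2, 0.2]
grip_width: 0.0855
```

Request:
apply_moves(deltas=[[1, 0, -0.7, 0, 0, 0], [1, 0, -0.7, 0, 0, 0], [1, 0, -0.7, 0, 0, 0], [1, 0, -0.7, 0, 0, 0], [1, 0, -0.7, 0, 0, 0]])

```text
time_s: 1.5
tcp_pos: [0.3534, 0.507, 0.2315]
eef_rot: [-1.559, 0.218, -0.218]
force: [-0.6, 0.6, -0.5]
grip_width: 0.0851
```

Request:
apply_moves(deltas=[[1, 0, -0.7, 0, 0, 0], [1, 0, -0.7, 0, 0, 0], [1, 0, -0.7, 0, 0, 0], [1, 0, -0.7, 0, 0, 0], [1, 0, -0.7, 0, 0, 0]])

```text
time_s: 2.0
tcp_pos: [0.4304, 0.4122, 0.2315]
eef_rot: [-1.559, 0.218, -0.218]
force: [-0.3, -0.3, -0.2]
grip_width: 0.0855
```

Request:
apply_moves(deltas=[[1, 0, -0.7, 0, 0, 0], [1, 0, -0.7, 0, 0, 0], [1, 0, -0.7, 0, 0, 0], [1, 0, -0.7, 0, 0, 0], [1, 0, -0.7, 0, 0, 0]])

```text
time_s: 2.5
tcp_pos: [0.5074, 0.3175, 0.2315]
eef_rot: [-1.56, 0.218, -0.218]
force: [1.1, -0.3, 0.2]
grip_width: 0.0853
```

Request:
apply_moves(deltas=[[1, 0, -0.7, 0, 0, 0], [1, 0, -0.7, 0, 0, 0], [1, 0, -0.7, 0, 0, 0], [1, 0, -0.7, 0, 0, 0], [1, 0, -0.7, 0, 0, 0]])

```text
time_s: 3.0
tcp_pos: [0.5843, 0.2227, 0.2314]
eef_rot: [-1.56, 0.218, -0.218]
force: [0.1, 0.0, -0.4]
grip_width: 0.0853
```

Request:
apply_moves(deltas=[[1, 0, -0.7, 0, 0, 0], [1, 0, -0.7, 0, 0, 0], [1, 0, -0.7, 0, 0, 0], [1, 0, -0.7, 0, 0, 0], [0, 0, 0, 0, 0, 0]])

```text
time_s: 3.5
tcp_pos: [0.6473, 0.1437, 0.2313]
eef_rot: [-1.561, 0.221, -0.223]
force: [-0.1, 0.6, -0.3]
grip_width: 0.0852
```

```bash
python3 - <<'E'
from h import *
s=ctrl.get_state();print(s['time_s'],s['tcp_pos'],s['eef_rot'],s['q'].round(3) if hasattr(s['q'],'round') else s['q'])
im=ctrl.snapshot('wrist'); save(im,'w1'); np.save('w1.npy',im)
for n in ['clip','tab_pivot','spindle']:
    for d in ctrl.trace(n,'wrist')[:2]: print(n,d['conf'],d['box'],d['mask'].sum())
E
```

```text
3.5 [0.64733054 0.1437212  0.23131542] [-1.56101395  0.22050142 -0.22309734] [-0.32   0.523  0.023  1.752 -0.012  0.866  0.996]
clip 0.63 [266.2, 212.8, 35.8, 46.2] 620
tab_pivot 0.69 [268.1, 211.4, 38.3, 34.3] 581
spindle 0.61 [254.3, 196.8, 304.0, 290.2] 58887
```

View pics/w1.png

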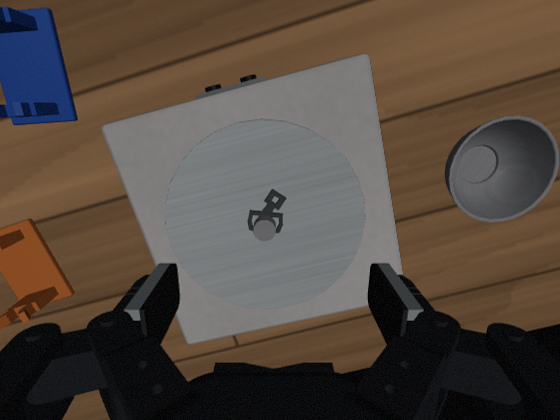

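```bash
python3 - <<'E'
from h import *
im=np.load('w1.npy')
save(cv2.resize(im[180:255,225:305],None,fx=8,fy=8,interpolation=cv2.INTER_CUBIC),'w1c')
E
```

```text
(no output)
```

View pics/w1c.png

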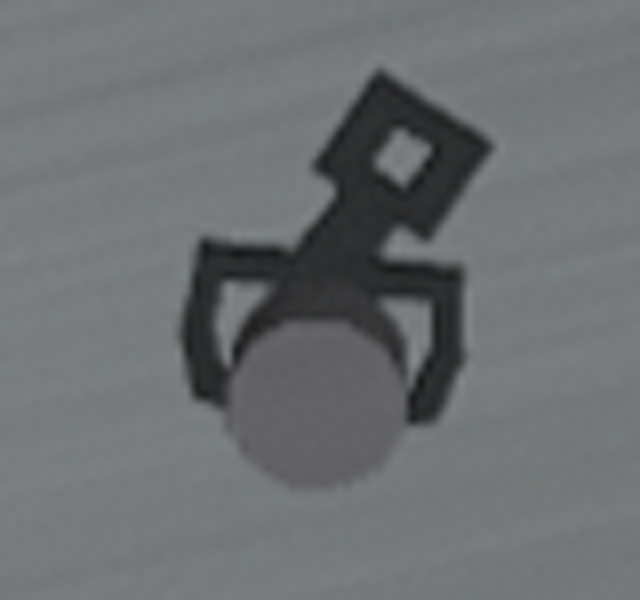

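```bash
python3 - <<'E'
from h import *
s=ctrl.get_state(); T=toolT(s); cal=ctrl.get_calibration('wrist')
f=lambda a,b,z: ray(cal,225+(a-4)/8,180+(b-4)/8,z,T)
sp=f(316,404,.0915); e=f(403,158,.074); l=f(203,239,.074); r=f(464,268,.074)
e0=f(403,158,.072)
fr=[f(*p,.074) for p in [(380,70),(495,148),(430,242),(315,165)]]
print('sp',sp,'eye',e,e0,'frame c',np.mean(fr,0)); d=l-r; print('width',np.linalg.norm(d))
cx=np.array([d[1],-d[0]]); cx/=np.linalg.norm(cx); 
if cx@(e-sp)[:2]<0: cx=-cx
print('clip x yaw',np.degrees(np.arctan2(cx[1],cx[0])), (l+r)[:2]/2-sp[:2], ((l+r)[:2]/2-sp[:2])@cx)
pv=sp[:2]+cx*.0115; v=e[:2]-pv; print('pivot',pv,'tab',np.linalg.norm(v),np.degrees(np.arctan2(v[1],v[0])))
print(np.linalg.norm(fr[0]-fr[1]),np.linalg.norm(fr[1]-fr[2]))
E
```

```text
sp [0.67555253 0.13231419 0.0915    ] eye [0.65436871 0.14891728 0.074     ] [0.65490527 0.14877905 0.072     ] frame c [0.65427888 0.14920273 0.074     ]
width 0.03193612158711323
clip x yaw 157.53690415172224 [-0.01187631  0.00523479] 0.012975359159097737
pivot [0.66492509 0.13670821] tab 0.01613996532525575 130.84778824204218
0.016831258521978205 0.014144531355609943
```

```bash
python3 - <<'E'
from h import *
s=ctrl.get_state(); print(s['time_s'],s['tcp_pos'],s['eef_rot'],np.round(s['joint_vel'],3)); T=toolT(s);print(T.round(4)); cal=ctrl.get_calibration('wrist')
im=ctrl.snapshot('wrist'); np.save('w2.npy',im)
save(cv2.resize(im[180:255,225:305],None,fx=8,fy=8,interpolation=cv2.INTER_CUBIC),'w2c')
s=ctrl.get_state(); print(s['time_s'],s['tcp_pos'],s['eef_rot'])
t=ctrl.get_calibration('top'); sc=ctrl.get_calibration('scene')
for p in [(.6755,.1323,.0915),(.6776,.1234,.0915)]: print(proj(t,p),proj(sc,p))
im=np.load('scene0.npy'); save(cv2.resize(im[205:245,320:370],None,fx=10,fy=10,interpolation=cv2.INTER_CUBIC),'s0c')
E
```

```text
3.7 [0.64471385 0.14875343 0.23129386] [-1.55933259  0.21748729 -0.21688159] [-0.008 -0.002 -0.001  0.001  0.002  0.001  0.002]
[[ 9.620e-01 -3.000e-04  2.732e-01  6.447e-01]
 [-2.732e-01  6.000e-04  9.620e-01  1.488e-01]
 [-5.000e-04 -1.000e+00  5.000e-04  2.313e-01]
 [ 0.000e+00  0.000e+00  0.000e+00  1.000e+00]]
3.75 [0.64464336 0.14893996 0.23134068] [-1.55937199  0.21716152 -0.21656087]
[217.73520379 174.42593348] [345.56082836 221.34805648]
[221.53377556 173.54958933] [342.62283267 223.08798531]
```

View pics/w2c.png

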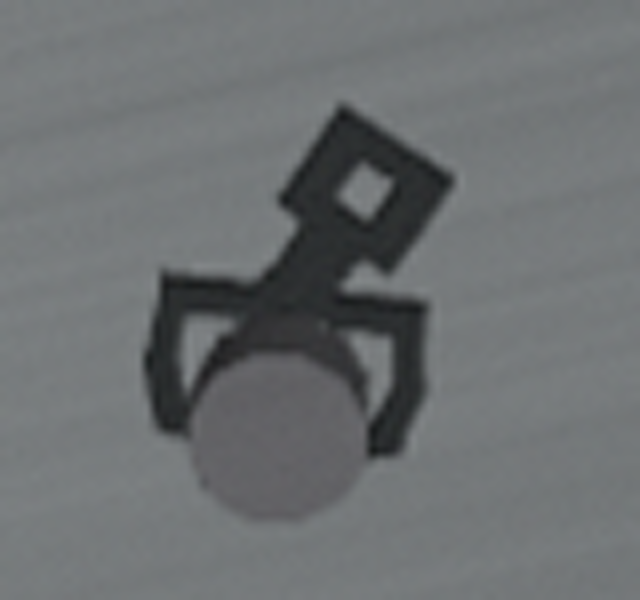

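View pics/s0c.png

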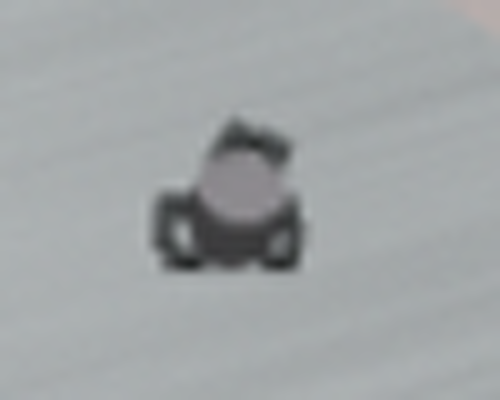

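```bash
cat > clip.py <<'E'
from h import *
def analyse(T,f,sp,e,l,r,fr):
    sp=f(*sp,.0915); e=f(*e,.074); l=f(*l,.074); r=f(*r,.074); fr=[f(*p,.074) for p in fr]
    print('sp',sp.round(4),'eye',e.round(4),'frame c',np.mean(fr,0).round(4)); d=l-r
    cx=np.array([d[1],-d[0]]); cx/=np.linalg.norm(cx)
    if cx@(e-sp)[:2]<0: cx=-cx
    pv=sp[:2]+cx*.0115; v=e[:2]-pv
    print('clip yaw',np.degrees(np.arctan2(cx[1],cx[0])),'pivot',pv,'tablen',np.linalg.norm(v),'tab yaw',np.degrees(np.arctan2(v[1],v[0])),'width',np.linalg.norm(d))
E
python3 - <<'E'
from clip import *
s=ctrl.get_state(); T=toolT(s); cal=ctrl.get_calibration('wrist')
f=lambda a,b,z: ray(cal,225+(a-4)/8,180+(b-4)/8,z,T)
analyse(T,f,(279,437),(366,190),(163,270),(428,302),[(343,103),(457,180),(390,275),(278,200)])
d,r=plan(s,(.512,-.220,.15),np.radians(167.35)); print(d/.02,r/.15)
E
```

```text
sp [0.6783 0.1272 0.0915] eye [0.657  0.1437 0.074 ] frame c [0.657  0.1438 0.074 ]
clip yaw 156.95613426120923 pivot [0.66770636 0.13168621] tablen 0.016137479080762133 tab yaw 131.77539036470395 width 0.03257573459601764
[ -1.34659345   4.05856984 -19.55844737] [ 4.49223045e-03  2.05738792e+01 -4.89917773e-03]
```

Request:
apply_moves(deltas=[[-0.07, 0.1, -1, 0, 0, 0], [-0.07, 0.1, -1, 0, 0, 0], [-0.07, 0.1, -1, 0, 0, 0], [-0.07, 0.1, -1, 0, 0, 0], [-0.07, 0.1, -1, 0, 0, 0]])

```text
time_s: 4.25
tcp_pos: [0.6103, 0.0513, 0.2213]
eef_rot: [-1.56, 0.219, -0.219]
force: [-0.3, -0.3, -0.2]
grip_width: 0.0856
```

Request:
apply_moves(deltas=[[-0.07, 0, -1, 0, 0, 0], [-0.07, 0, -1, 0, 0, 0], [-0.07, 0, -1, 0, 0, 0], [-0.07, 0, -1, 0, 0, 0], [-0.07, 0, -1, 0, 0, 0]])

```text
time_s: 4.75
tcp_pos: [0.5763, -0.0424, 0.2214]
eef_rot: [-1.56, 0.218, -0.219]
force: [0.6, -0.3, 0.9]
grip_width: 0.0853
```

Request:
apply_moves(deltas=[[-0.07, 0, -1, 0, 0, 0], [-0.07, 0, -1, 0, 0, 0], [-0.07, 0, -1, 0, 0, 0], [-0.07, 0, -1, 0, 0, 0], [-0.07, 0, -1, 0, 0, 0]])

```text
time_s: 5.25
tcp_pos: [0.5421, -0.1366, 0.2215]
eef_rot: [-1.56, 0.218, -0.219]
force: [0.6, -0.2, 0.2]
grip_width: 0.0854
```

Request:
apply_moves(deltas=[[-0.07, 0, -1, 0, 0, 0], [-0.07, 0, -1, 0, 0, 0], [-0.07, 0, -1, 0, 0, 0], [-0.07, 0, -1, 0, 0, 0], [-0.07, 0, -0.6, 0, 0, 0]])

```text
time_s: 5.75
tcp_pos: [0.5097, -0.2238, 0.2215]
eef_rot: [-1.56, 0.219, -0.22]
force: [-0.1, -0.7, -1.1]
grip_width: 0.0853
```

Request:
apply_moves(deltas=[[0, 0, 0, 0, 1, 0], [0, 0, 0, 0, 1, 0], [0, 0, 0, 0, 1, 0], [0, 0, 0, 0, 1, 0], [0, 0, 0, 0, 1, 0]])

```text
time_s: 6.25
tcp_pos: [0.5106, -0.2217, 0.2214]
eef_rot: [-1.416, 0.805, -0.805]
force: [0.6, 0.1, -0.0]
grip_width: 0.0853
```

Request:
apply_moves(deltas=[[0, 0, 0, 0, 1, 0], [0, 0, 0, 0, 1, 0], [0, 0, 0, 0, 1, 0], [0, 0, 0, 0, 1, 0], [0, 0, 0, 0, 1, 0]])

```text
time_s: 6.75
tcp_pos: [0.5107, -0.2216, 0.2214]
eef_rot: [-1.1, 1.364, -1.364]
force: [-0.1, -0.0, -0.0]
grip_width: 0.0853
```

Request:
apply_moves(deltas=[[0, 0, 0, 0, 1, 0], [0, 0, 0, 0, 1, 0], [0, 0, 0, 0, 1, 0], [0, 0, 0, 0, 1, 0], [0, 0, 0, 0, 1, 0]])

```text
time_s: 7.25
tcp_pos: [0.5107, -0.2216, 0.2214]
eef_rot: [-0.587, 1.874, -1.874]
force: [-0.9, -0.5, -0.9]
grip_width: 0.0858
```

Request:
apply_moves(deltas=[[0, 0, 0, 0, 1, 0], [0, 0, 0, 0, 1, 0], [0, 0, 0, 0, 1, 0], [0, 0, 0, 0, 1, 0], [0, 0, 0, 0, 0.6, 0]])

```text
time_s: 7.75
tcp_pos: [0.5108, -0.2214, 0.2212]
eef_rot: [-0.089, -2.18, 2.18]
force: [-0.5, 0.9, -0.1]
grip_width: 0.0856
```

Request:
apply_moves(deltas=[[0, 0, 0, 0, 0, 0], [0, 0, 0, 0, 0, 0], [0, 0, 0, 0, 0, 0]])

```text
time_s: 8.05
tcp_pos: [0.5108, -0.2216, 0.2214]
eef_rot: [-0.081, -2.184, 2.184]
force: [-0.3, 1.3, 0.6]
grip_width: 0.0855
```

```bash
python3 - <<'E'
from h import *
s=ctrl.get_state();print(s['time_s'],s['tcp_pos'],s['eef_rot'],np.round(s['q'],3))
im=ctrl.snapshot('wrist'); save(im,'w3'); np.save('w3.npy',im)
d,r=plan(s,(.512,-.220,.15),np.radians(167.35)); print(d/.02,r/.15)
E
```

```text
8.05 [ 0.51077832 -0.2216035   0.22135602] [-0.08111321 -2.18412729  2.18352463] [-0.279  0.548  0.888  2.033 -0.58   0.83  -0.698]
[-0.05410276  3.56783827 -0.0834538 ] [ 0.00201937  0.97861148 -0.00151521]
```

View pics/w3.png

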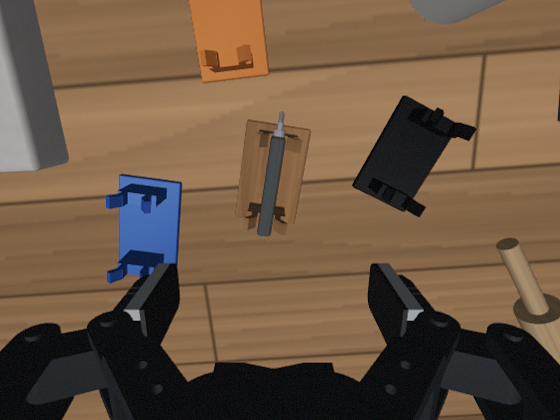

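```bash
python3 - <<'E'
from h import *
im=np.load('w3.npy'); s=ctrl.get_state(); T=toolT(s); cal=ctrl.get_calibration('wrist')
save(cv2.resize(im[105:245,230:320],None,fx=4,fy=4,interpolation=cv2.INTER_CUBIC),'w3c')
for n,z in [('pick',.061),('rest',.01)]:
    for d in ctrl.trace(n,'wrist')[:4]:
        rr=cv2.minAreaRect(cv2.findNonZero(d['mask'].astype(np.uint8))); print(n,d['conf'],rr)
        b=cv2.boxPoints(rr); print([ray(cal,*p,z,T).round(4)[:2] for p in b])
E
```

```text
pick 0.87 ((272.7090148925781, 173.60635375976562), (14.735152244567871, 124.60598754882812), 8.53076457977295)
[array([ 0.4658, -0.2   ]), array([ 0.583 , -0.2271]), array([ 0.5801, -0.2401]), array([ 0.4624, -0.2145])]
rest 0.9 ((270.0000305175781, 177.0), (64.44439697265625, 108.50332641601562), 9.462321281433105)
[array([ 0.4591, -0.1653]), array([ 0.5774, -0.1977]), array([ 0.5616, -0.2642]), array([ 0.4405, -0.2385])]
rest 0.66 ((229.30001831054688, 37.400001525878906), (84.21958923339844, 70.94786834716797), 82.87498474121094)
[array([ 0.6902, -0.1526]), array([ 0.6925, -0.2205]), array([ 0.6181, -0.2248]), array([ 0.615 , -0.1521])]
rest 0.62 ((414.01580810546875, 156.51760864257812), (81.52157592773438, 112.37689971923828), 29.63838768005371)
[array([ 0.4967, -0.3066]), array([ 0.5957, -0.364 ]), array([ 0.5496, -0.441 ]), array([ 0.4425, -0.3887])]
rest 0.55 ((143.5, 227.5), (107.0, 75.0), 90.0)
[array([ 0.5293, -0.0355]), array([ 0.5232, -0.1187]), array([ 0.3908, -0.0978]), array([ 0.3975, -0.0056])]
```

View pics/w3c.png

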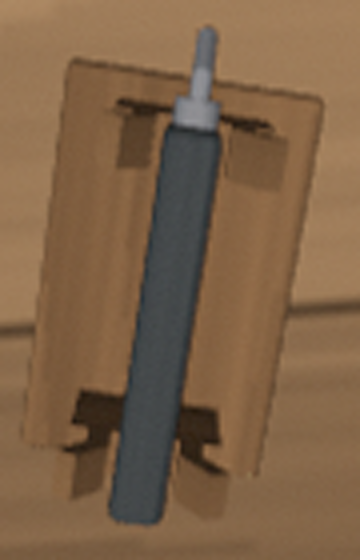

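```bash
python3 - <<'E'
from h import *
s=ctrl.get_state(); T=toolT(s); cal=ctrl.get_calibration('wrist')
f=lambda a,b,z: ray(cal,230+(a-2)/4,105+(b-2)/4,z,T)
a=f(192,132,.061);b=f(135,520,.061); c=(a+b)/2
print(a,b,c,np.linalg.norm(a-b),np.degrees(np.arctan2(*(a-b)[1::-1])))
print('hook',f(205,35,.05))
# width 
print(np.linalg.norm(f(137,330,.061)-f(193,335,.061)))
d,r=plan(s,(c[0],c[1],.1),np.radians(180)+np.arctan2(*(a-b)[1::-1])); print(d/.02,r/.15, d)
E
```

```text
[ 0.55935906 -0.2281347   0.061     ] [ 0.46489077 -0.20710792  0.061     ] [ 0.51212492 -0.21762131  0.061     ] 0.09678008417090311 -12.548353796564008
hook [ 0.58034066 -0.23277419  0.05      ]
0.01352695241792065
[-0.04952236  6.07135291 -0.20572274] [ 0.00210502  0.95787053 -0.00221902] [-0.00099045  0.12142706 -0.00411445]
```

Request:
apply_moves(deltas=[[0, 0, 0, 0, 0.96, 0], [0, 1, -0.2, 0, 0, 0], [0, 1, 0, 0, 0, 0], [0, 1, 0, 0, 0, 0], [0, 1, 0, 0, 0, 0]])

```text
time_s: 8.7
tcp_pos: [0.5118, -0.2176, 0.1406]
eef_rot: [-0.232, -2.106, 2.106]
force: [0.4, -0.2, 0.6]
grip_width: 0.0848
```

Request:
apply_moves(deltas=[[0, 1, 0, 0, 0, 0], [0, 0, 0, 0, 0, 0], [0, 0, 0, 0, 0, 0]])

```text
time_s: 9.0
tcp_pos: [0.5116, -0.218, 0.1216]
eef_rot: [-0.233, -2.105, 2.105]
force: [0.1, 0.1, -0.1]
grip_width: 0.0853
```

```bash
python3 - <<'E'
from h import *
s=ctrl.get_state();print(s['time_s'],s['tcp_pos'],s['eef_rot'],np.round(s['q'],3));T=toolT(s);print(T.round(4)[:3,:3])
im=ctrl.snapshot('wrist'); save(im,'w4'); np.save('w4.npy',im)
E
```

```text
9.0 [ 0.51161213 -0.21804235  0.12161027] [-0.23258529 -2.10477294  2.10478315] [-0.189  0.679  0.761  2.114 -0.788  0.658 -0.67 ]
[[-9.758e-01 -3.000e-04 -2.186e-01]
 [ 2.186e-01  0.000e+00 -9.758e-01]
 [ 3.000e-04 -1.000e+00  0.000e+00]]
```

View pics/w4.png

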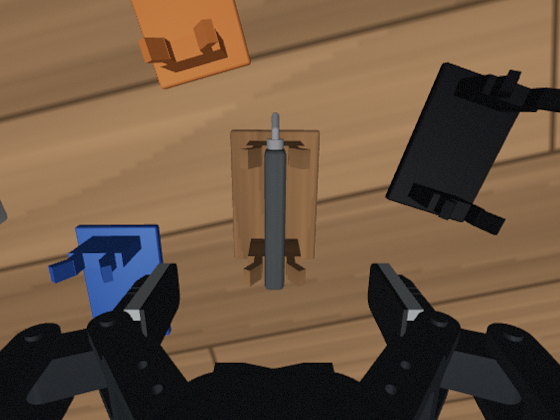

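Request:
apply_moves(deltas=[[0, 1, 0.08, 0, 0, 0], [0, 1, 0, 0, 0, 0], [0, 1, 0, 0, 0, 0], [0, 0.8, 0, 0, 0, 0], [0, 0.43, 0, 0, 0, 0]])

```text
time_s: 9.55
tcp_pos: [0.5117, -0.2193, 0.0367]
eef_rot: [-0.233, -2.106, 2.106]
force: [0.3, -0.7, 0.7]
grip_width: 0.0855
```

Request:
apply_moves(deltas=[[0, 0, 0, 0, 0, 0], [0, 0, 0, 0, 0, 0]])

```text
time_s: 9.75
tcp_pos: [0.5118, -0.2196, 0.0375]
eef_rot: [-0.234, -2.105, 2.106]
force: [-0.1, -0.1, -0.6]
grip_width: 0.0854
```

```bash
python3 - <<'E'
from h import *
s=ctrl.get_state();print(s['time_s'],s['tcp_pos'],s['eef_rot'],s['force'])
im=ctrl.snapshot('wrist'); save(im,'w5'); np.save('w5.npy',im)
E
```

```text
9.75 [ 0.51177637 -0.21957366  0.03753811] [-0.23395068 -2.10522785  2.10569866] [-0.10507612 -0.10795983 -0.62537061]
```

View pics/w5.png

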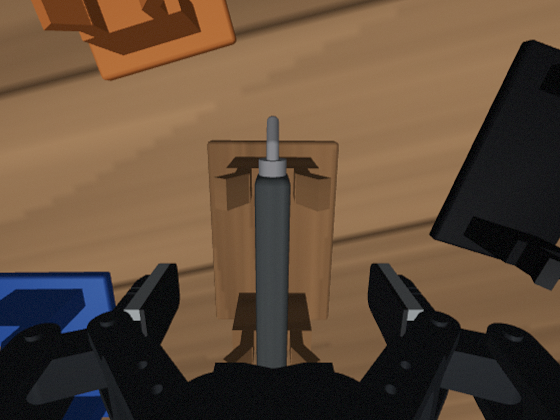

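Request:
apply_moves(deltas=[[0, 0, 0, 0, 0, 0], [0, 0, 0, 0, 0, 0], [0, 0, 0, 0, 0, 0], [0, 0, 0, 0, 0, 0], [0, 0, 0, 0, 0, 0]], grip=-1)

```text
time_s: 10.3
tcp_pos: [0.5114, -0.2192, 0.0368]
eef_rot: [-0.233, -2.105, 2.105]
force: [-4.8, 1.1, 27.2]
grip_width: 0.013
```

Request:
apply_moves(deltas=[[0, 0, 0, 0, 0, 0], [0, 0, 0, 0, 0, 0], [0, 0, 0, 0, 0, 0]])

```text
time_s: 10.6
tcp_pos: [0.5114, -0.2192, 0.0369]
eef_rot: [-0.233, -2.105, 2.105]
force: [-1.1, 1.1, 5.9]
grip_width: 0.0126
```

```bash
python3 - <<'E'
from h import *
s=ctrl.get_state();print(s['time_s'],s['tcp_pos'],s['eef_rot'],s['force'],s['grip_width'],s['wrist_torque'])
im=ctrl.snapshot('wrist'); save(im,'w6'); np.save('w6.npy',im)
E
```

```text
10.6 [ 0.5114228  -0.21917697  0.03692299] [-0.23313757 -2.105396    2.10481889] [-1.07697861  1.12729067  5.87200218] 0.012639005933824311 [ 0.206139    0.14295837 -0.09210149]
```

View pics/w6.png

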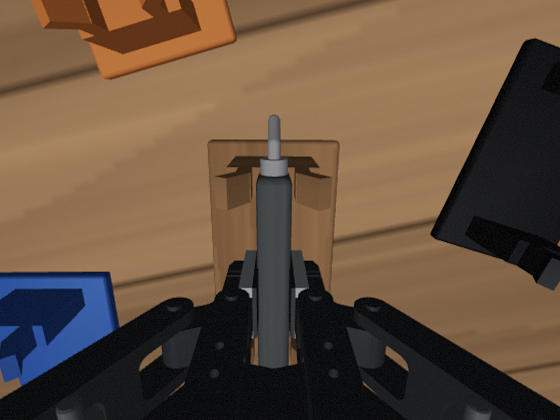

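Request:
apply_moves(deltas=[[0, -0.3, 0, 0, 0, 0], [0, -0.7, 0, 0, 0, 0], [0, -1, 0, 0, 0, 0], [0, -1, 0, 0, 0, 0], [0, -1, 0, 0, 0, 0]])

```text
time_s: 11.15
tcp_pos: [0.511, -0.2191, 0.1174]
eef_rot: [-0.232, -2.104, 2.105]
force: [0.7, -0.4, -2.4]
grip_width: 0.0129
```

Request:
apply_moves(deltas=[[0, -1, 0, 0, 0, 0], [0, -0.5, 0, 0, 0, 0], [0, 0, 0, 0, 0, 0]])

```text
time_s: 11.45
tcp_pos: [0.5118, -0.2193, 0.1476]
eef_rot: [-0.234, -2.106, 2.106]
force: [0.2, 0.2, -2.6]
grip_width: 0.013
```

```bash
python3 - <<'E'
from h import *
s=ctrl.get_state();print(s['time_s'],s['tcp_pos'],s['eef_rot'],s['force'],s['grip_width'],s['wrist_torque'],np.round(s['q'],2))
im=ctrl.snapshot('wrist'); save(im,'w7'); np.save('w7.npy',im)
E
```

```text
11.45 [ 0.51181396 -0.21929774  0.14761724] [-0.23423242 -2.10561178  2.10632824] [ 0.17231345  0.2036407  -2.61036239] 0.012971881374139448 [-0.0252137   0.01840972  0.00028817] [-0.22  0.65  0.81  2.1  -0.74  0.7  -0.71]
```

View pics/w7.png

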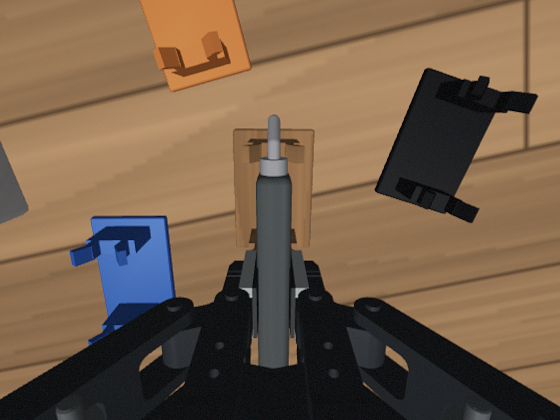

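Request:
apply_moves(deltas=[[0.02, 0, -1, 0, 0, 0], [0.02, 0, -1, 0, 0, 0], [0.02, 0, -1, 0, 0, 0], [0.02, 0, -1, 0, 0, 0], [0.02, 0, -1, 0, 0, 0]])

```text
time_s: 12.0
tcp_pos: [0.5308, -0.1202, 0.1455]
eef_rot: [-0.231, -2.104, 2.104]
force: [-0.5, -0.2, -2.7]
grip_width: 0.0131
```

Request:
apply_moves(deltas=[[0.02, 0, -1, 0, 0, 0], [0.02, 0, -1, 0, 0, 0], [0.02, 0, -1, 0, 0, 0], [0.02, 0, -1, 0, 0, 0], [0.02, 0, -1, 0, 0, 0]])

```text
time_s: 12.5
tcp_pos: [0.5506, -0.0223, 0.1455]
eef_rot: [-0.231, -2.104, 2.105]
force: [0.2, 0.2, -2.3]
grip_width: 0.0128
```

Request:
apply_moves(deltas=[[0.02, 0, -1, 0, 0, 0], [0.02, 0, -1, 0, 0, 0], [0.02, 0, -1, 0, 0, 0], [0.02, 0, -1, 0, 0, 0], [0.02, 0, -1, 0, 0, 0]])

```text
time_s: 13.0
tcp_pos: [0.5705, 0.0757, 0.1454]
eef_rot: [-0.231, -2.104, 2.105]
force: [0.9, -0.3, -2.5]
grip_width: 0.0131
```

Request:
apply_moves(deltas=[[0.02, 0, -1, 0, 0, 0], [0.02, 0, -1, 0, 0, 0], [0.02, 0.6, -0.9, 0, 0, 0], [0, 0.8, 0, 0, 0, 0], [0, 0.3, 0, 0, 0, 0]])

```text
time_s: 13.5
tcp_pos: [0.5811, 0.1317, 0.1099]
eef_rot: [-0.229, -2.102, 2.106]
force: [-0.7, -0.4, -2.4]
grip_width: 0.0127
```

Request:
apply_moves(deltas=[[0, 0, 0, 0, 0, 0], [0, 0, 0, 0, 0, 0], [0, 0, 0, 0, 0, 0]])

```text
time_s: 13.8
tcp_pos: [0.5828, 0.1307, 0.1131]
eef_rot: [-0.235, -2.105, 2.105]
force: [0.3, -0.2, -2.6]
grip_width: 0.0129
```

```bash
python3 - <<'E'
from h import *
s=ctrl.get_state();print(s['time_s'],s['tcp_pos'],s['eef_rot'],s['force'],s['grip_width'],s['wrist_torque'],np.round(s['q'],2),np.round(s['joint_vel'],3))
im=ctrl.snapshot('wrist'); save(im,'w8'); np.save('w8.npy',im)
E
```

```text
13.8 [0.58282809 0.13073809 0.11314482] [-0.23496687 -2.10453074  2.10453308] [ 0.2601791  -0.16466318 -2.64666899] 0.012920545205870234 [ 0.06000711  0.02024847 -0.02780614] [-0.83  0.76  0.83  2.03 -0.85  0.74 -1.25] [-0.005 -0.005 -0.    -0.002 -0.     0.    -0.001]
```

View pics/w8.png

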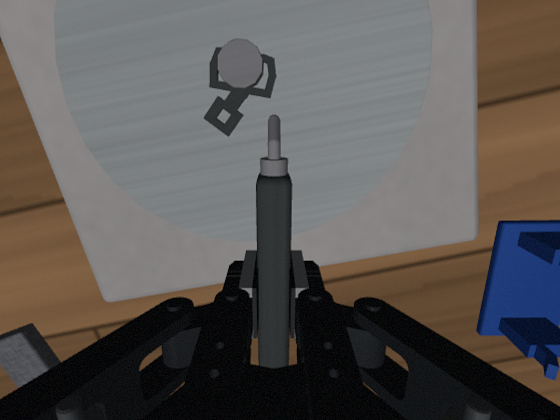

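```bash
python3 - <<'E'
from h import *
s=ctrl.get_state(); T=toolT(s); cal=ctrl.get_calibration('wrist'); im=np.load('w8.npy')
save(cv2.resize(im[30:190,200:300],None,fx=5,fy=5,interpolation=cv2.INTER_CUBIC)[:600],'w8a')
save(cv2.resize(im[30:145,200:290],None,fx=7,fy=7,interpolation=cv2.INTER_CUBIC)[:600],'w8c')
I=np.linalg.inv(cal['tool_from_camera'])
def pj(p):
    q=I@np.append(p,1); return np.array([cal['fx']*q[0]/q[2]+cal['cx'],cal['fy']*q[1]/q[2]+cal['cy']]).round(1)
# tip depth in tool y: tip z = .0882
for dx in (0,.002,-.002):
    print(dx,[pj((-.07+dx,y,0)) for y in (.025,.015,.005,-.005,-.0155)],'front end handle top',pj((-.05+dx,-.024,0)))
E
```

```text
0 [array([275.2, 117.7]), array([275.3, 118.3]), array([275.4, 119. ]), array([275.5, 119.8]), array([275.7, 120.7])] front end handle top [275.7 177. ]
0.002 [array([275.2, 121.8]), array([275.3, 122.7]), array([275.4, 123.7]), array([275.5, 124.8]), array([275.7, 126.1])] front end handle top [275.6 182.2]
-0.002 [array([275.2, 113.5]), array([275.3, 113.9]), array([275.4, 114.3]), array([275.6, 114.7]), array([275.7, 115.2])] front end handle top [275.7 171.7]
```

View pics/w8c.png

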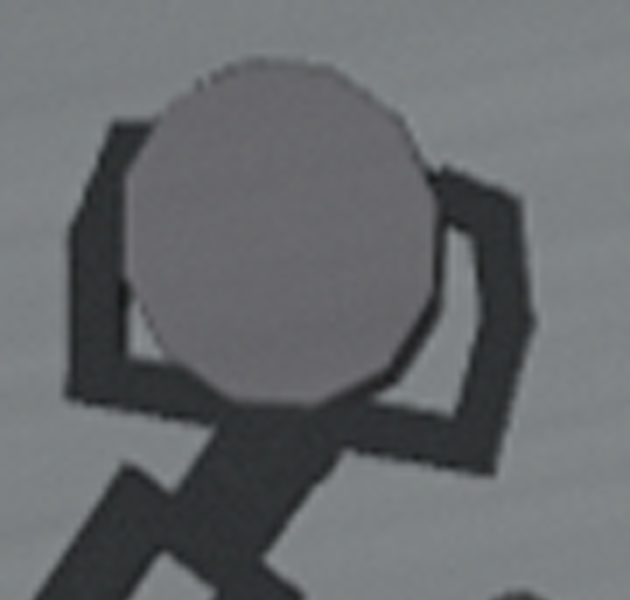

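View pics/w8a.png

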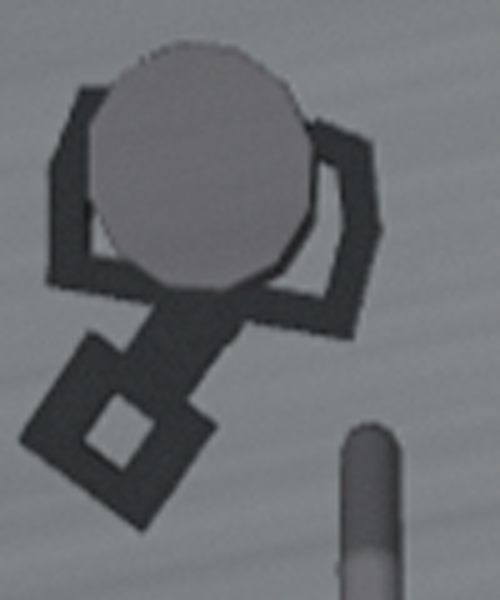

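```bash
cat >> clip.py <<'E'
def tooltgt(u,v,z,s):
    cal=ctrl.get_calibration('wrist'); T=toolT(s)
    p=ray(cal,u,v,z,T); return np.linalg.inv(T)@np.append(p,1),p
E
python3 - <<'E'
from clip import *
s=ctrl.get_state(); T=toolT(s); cal=ctrl.get_calibration('wrist')
f=lambda a,b,z: ray(cal,200+(a-2)/5,30+(b-2)/5,z,T)
analyse(T,f,(202,167),(120,431),(353,339),(47,283),[(90,330),(217,426),(142,532),(20,440)])
u,v=200+(120-2)/5,30+(431-2)/5
t,p=tooltgt(u,v,.073,s); print(u,v,t,p)
tip=np.array([-.07,.0249,-.0006]); print('delta tool mm',(t[:3]-tip)*1000,(t[:3]-tip)/.02)
print(s['tcp_pos'],s['eef_rot'])
E
```

```text
sp [0.679  0.1264 0.0915] eye [0.6579 0.1427 0.074 ] frame c [0.6577 0.143  0.074 ]
clip yaw 157.54457143760445 pivot [0.66833652 0.13075234] tablen 0.015908884628691045 tab yaw 131.2148888294049 width 0.03279706245743655
223.6 115.8 [-0.07053426  0.04029118 -0.02804209  1.        ] [0.65786628 0.14286992 0.073     ]
delta tool mm [ -0.53426432  15.39118429 -27.44208853] [-0.02671322  0.76955921 -1.37210443]
[0.58286109 0.13098909 0.11322299] [-0.23477137 -2.10502267  2.10460251]
```

Request:
apply_moves(deltas=[[0, 0, -0.7, 0, 0, 0], [-0.03, 0, -0.5, 0, 0, 0], [0, 0.2, -0.17, 0, 0, 0], [0, 0.2, 0, 0, 0, 0], [0, 0.05, 0, 0, 0, 0]])

```text
time_s: 14.35
tcp_pos: [0.5887, 0.1584, 0.103]
eef_rot: [-0.231, -2.104, 2.106]
force: [-0.3, -0.1, -2.0]
grip_width: 0.0128
```

Request:
apply_moves(deltas=[[0, 0, 0, 0, 0, 0], [0, 0, 0, 0, 0, 0], [0, 0, 0, 0, 0, 0]])

```text
time_s: 14.65
tcp_pos: [0.5892, 0.1579, 0.1038]
eef_rot: [-0.233, -2.105, 2.105]
force: [-0.1, 0.9, -1.3]
grip_width: 0.0128
```

```bash
python3 - <<'E'
from h import *
s=ctrl.get_state();print(s['time_s'],s['tcp_pos'],s['eef_rot'],s['force'],s['grip_width'],s['wrist_torque'])
T=toolT(s); print(T.round(4)); print('tip',(T@np.array([-.07,.0249,-.0006,1])).round(4))
im=ctrl.snapshot('wrist'); np.save('w9.npy',im)
save(cv2.resize(im[30:150,215:315],None,fx=5,fy=5,interpolation=cv2.INTER_CUBIC),'w9')
E
```

```text
14.65 [0.58917146 0.15793387 0.10382306] [-0.23346282 -2.10476747  2.10485504] [-0.07310609  0.85119193 -1.33608846] 0.012827201447796213 [0.03554465 0.00515546 0.00567893]
[[-9.757e-01  2.000e-04 -2.190e-01  5.892e-01]
 [ 2.190e-01 -1.000e-04 -9.757e-01  1.579e-01]
 [-2.000e-04 -1.000e+00  0.000e+00  1.038e-01]
 [ 0.000e+00  0.000e+00  0.000e+00  1.000e+00]]
tip [0.6576 0.1432 0.0789 1.    ]
```

View pics/w9.png

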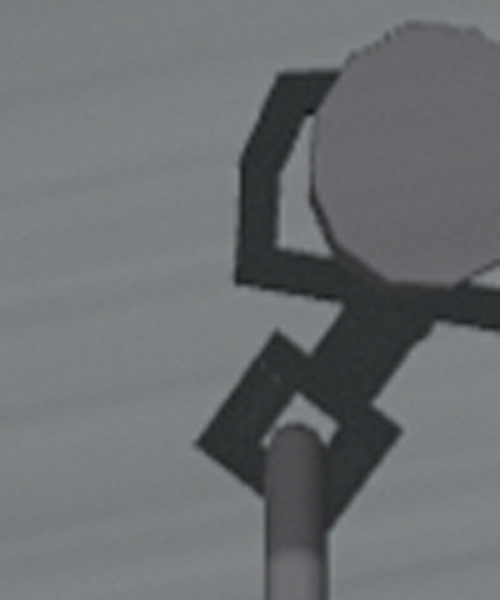

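Request:
apply_moves(deltas=[[-0.02, 0, 0.025, 0, 0, 0], [0, 0.1, 0, 0, 0, 0], [0, 0.1, 0, 0, 0, 0], [0, 0, 0, 0, 0, 0]])

```text
time_s: 15.1
tcp_pos: [0.5892, 0.1577, 0.0994]
eef_rot: [-0.232, -2.105, 2.105]
force: [0.7, 0.7, -1.7]
grip_width: 0.0131
```

```bash
python3 - <<'E'
from h import *
s=ctrl.get_state();print(s['time_s'],s['tcp_pos'],s['eef_rot'],s['force'],s['grip_width'],s['wrist_torque'])
T=toolT(s); print('tip',(T@np.array([-.07,.0249,-.0006,1])).round(4))
im=ctrl.snapshot('wrist'); np.save('w10.npy',im)
save(cv2.resize(im[60:150,230:320],None,fx=6.6,fy=6.6,interpolation=cv2.INTER_CUBIC),'w10')
E
```

```text
15.1 [0.58920957 0.15772528 0.09936917] [-0.23224157 -2.10471452  2.10505971] [ 0.68761686  0.70715627 -1.74902312] 0.013060686842407099 [-0.02328646 -0.00170447  0.0205611 ]
tip [0.6576 0.143  0.0744 1.    ]
```

View pics/w10.png

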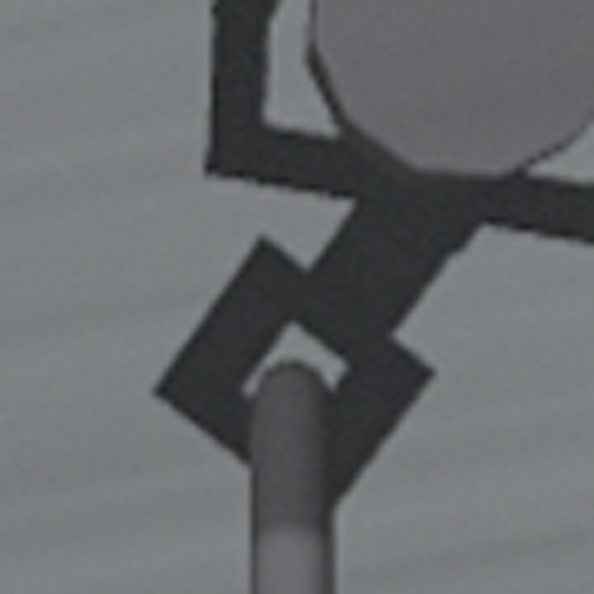

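Request:
apply_moves(deltas=[[-0.01, 0.05, 0.01, 0, 0, 0], [0, 0.05, 0, 0, 0, 0], [0, 0.03, 0, 0, 0, 0], [0, 0, 0, 0, 0, 0]])

```text
time_s: 15.55
tcp_pos: [0.5895, 0.1575, 0.097]
eef_rot: [-0.233, -2.105, 2.105]
force: [-0.4, -0.4, -2.3]
grip_width: 0.0128
```

```bash
python3 - <<'E'
from h import *
s=ctrl.get_state();print(s['time_s'],s['tcp_pos'],s['eef_rot'],s['force'],s['grip_width'],s['wrist_torque'])
T=toolT(s); print('tip',(T@np.array([-.07,.0249,-.0006,1])).round(4))
im=ctrl.snapshot('wrist'); np.save('w11.npy',im)
save(cv2.resize(im[60:150,230:320],None,fx=6.6,fy=6.6,interpolation=cv2.INTER_CUBIC),'w11')
E
```

```text
15.55 [0.58950599 0.15749934 0.09702451] [-0.23264884 -2.10499035  2.10502701] [-0.43789908 -0.38103434 -2.25095498] 0.01278865884879238 [-0.01336044  0.01929203  0.00812419]
tip [0.6579 0.1428 0.0721 1.    ]
```

View pics/w11.png

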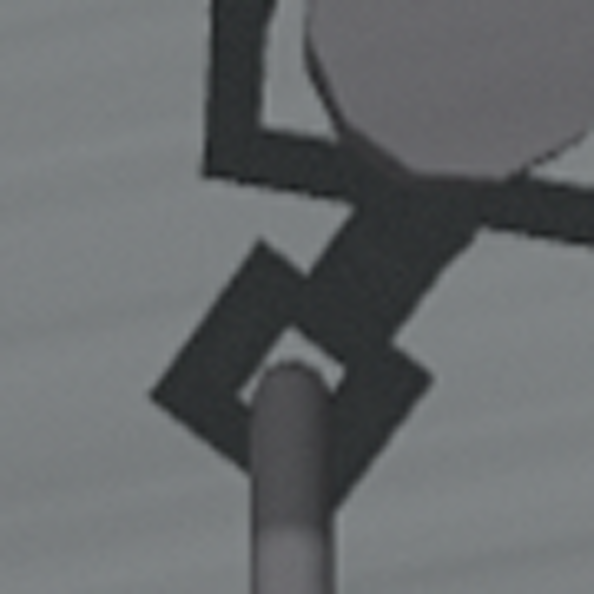

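Request:
apply_moves(deltas=[[0, 0.04, 0, 0, 0, 0], [0, 0, 0, 0, 0, 0], [0.05, 0, -0.01, 0, 0, 0], [0, 0, 0, 0, 0, 0]])

```text
time_s: 16.0
tcp_pos: [0.5884, 0.158, 0.0963]
eef_rot: [-0.233, -2.105, 2.105]
force: [-0.3, -0.0, -1.7]
grip_width: 0.013
```

Request:
apply_moves(deltas=[[0.05, 0, -0.01, 0, 0, 0], [0, 0, 0, 0, 0, 0]])

```text
time_s: 16.2
tcp_pos: [0.5876, 0.1583, 0.0963]
eef_rot: [-0.233, -2.105, 2.105]
force: [1.1, 1.0, -2.5]
grip_width: 0.0129
```

Request:
apply_moves(deltas=[[0.05, 0, -0.01, 0, 0, 0], [0, 0, 0, 0, 0, 0]])

```text
time_s: 16.4
tcp_pos: [0.587, 0.1585, 0.0964]
eef_rot: [-0.234, -2.105, 2.106]
force: [0.9, -0.9, -2.5]
grip_width: 0.0126
```

```bash
cat > look.py <<'E'
import sys
from h import *
s=ctrl.get_state();print(s['time_s'],s['tcp_pos'],s['eef_rot'],np.round(s['force'],2),s['grip_width'],np.round(s['wrist_torque'],3))
T=toolT(s); print('tip',(T@np.array([-.07,.0249,-.0006,1])).round(4))
im=ctrl.snapshot('wrist'); np.save('w.npy',im)
save(cv2.resize(im[10:150,200:340],None,fx=4.2,fy=4.2,interpolation=cv2.INTER_CUBIC),sys.argv[1])
E
python3 look.py w12
```

```text
16.4 [0.58698607 0.1585072  0.0964028 ] [-0.23368257 -2.1049316   2.10553584] [ 0.94 -0.9  -2.52] 0.012576413855420814 [-0.261 -0.211 -0.066]
tip [0.6554 0.1438 0.0716 1.    ]
```

View pics/w12.png

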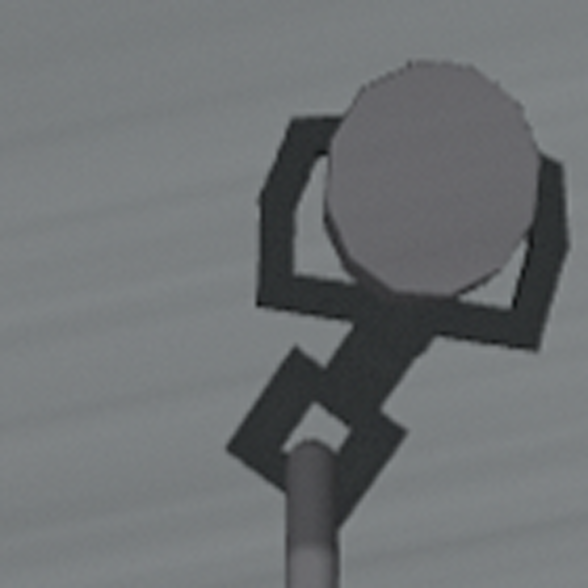

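Request:
apply_moves(deltas=[[0.05, 0, -0.01, 0, 0, 0], [0, 0, 0, 0, 0, 0]])

```text
time_s: 16.65
tcp_pos: [0.5863, 0.1587, 0.0965]
eef_rot: [-0.235, -2.105, 2.106]
force: [1.9, -1.8, -2.7]
grip_width: 0.0127
```

Request:
apply_moves(deltas=[[0.05, 0, -0.01, 0, 0, 0], [0, 0, 0, 0, 0, 0]])

```text
time_s: 16.85
tcp_pos: [0.5856, 0.1589, 0.0965]
eef_rot: [-0.235, -2.105, 2.106]
force: [4.3, -3.6, -2.8]
grip_width: 0.0129
```

Request:
apply_moves(deltas=[[0.05, 0, -0.01, 0, 0, 0], [0, 0, 0, 0, 0, 0]])

```text
time_s: 17.05
tcp_pos: [0.585, 0.1591, 0.0967]
eef_rot: [-0.237, -2.105, 2.107]
force: [3.8, -4.1, -2.6]
grip_width: 0.0127
```

```bash
python3 look.py w13
```

```text
17.05 [0.58497278 0.15906093 0.09665112] [-0.23650736 -2.10453847  2.1065748 ] [ 3.76 -4.12 -2.62] 0.01271722808196907 [-1.03  -1.113 -0.217]
tip [0.6535 0.1443 0.0719 1.    ]
```

View pics/w13.png

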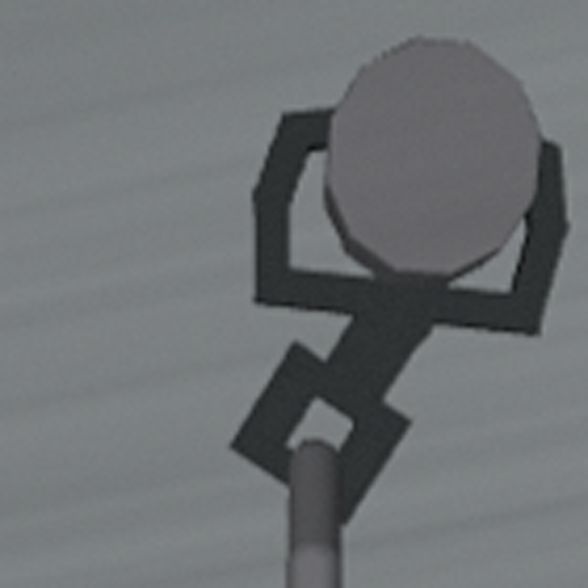

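Request:
apply_moves(deltas=[[0.05, 0.01, -0.01, 0, 0, 0], [0, 0, 0, 0, 0, 0]])

```text
time_s: 17.3
tcp_pos: [0.5844, 0.1592, 0.0965]
eef_rot: [-0.238, -2.104, 2.107]
force: [5.9, -4.9, -3.5]
grip_width: 0.0124
```

Request:
apply_moves(deltas=[[0.05, 0.01, -0.01, 0, 0, 0], [0, 0, 0, 0, 0, 0]])

```text
time_s: 17.5
tcp_pos: [0.5839, 0.1593, 0.0965]
eef_rot: [-0.239, -2.104, 2.108]
force: [7.3, -5.5, -3.1]
grip_width: 0.0127
```

Request:
apply_moves(deltas=[[0.05, 0.01, -0.01, 0, 0, 0], [0, 0, 0, 0, 0, 0]])

```text
time_s: 17.7
tcp_pos: [0.5834, 0.1594, 0.0964]
eef_rot: [-0.24, -2.104, 2.108]
force: [7.3, -5.5, -2.9]
grip_width: 0.0127
```

Request:
apply_moves(deltas=[[0.05, 0.01, -0.01, 0, 0, 0], [0, 0, 0, 0, 0, 0]])

```text
time_s: 17.9
tcp_pos: [0.5828, 0.1596, 0.0963]
eef_rot: [-0.242, -2.104, 2.109]
force: [8.4, -6.6, -3.0]
grip_width: 0.0128
```

```bash
python3 look.py w14
```

```text
17.9 [0.58283447 0.15959056 0.09632744] [-0.24156424 -2.10414577  2.10868903] [ 8.43 -6.63 -3.03] 0.012788314772295846 [-1.672 -1.932 -0.338]
tip [0.6514 0.1447 0.0719 1.    ]
```

View pics/w14.png

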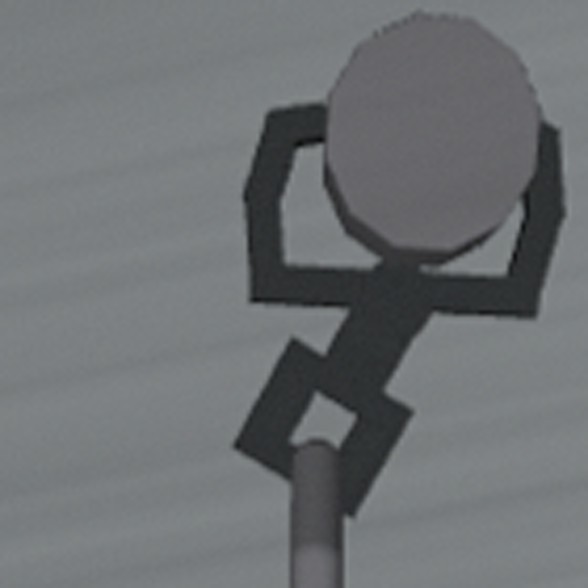

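Request:
apply_moves(deltas=[[0.05, 0.005, -0.012, 0, 0, 0], [0, 0, 0, 0, 0, 0]])

```text
time_s: 18.15
tcp_pos: [0.5823, 0.1597, 0.0963]
eef_rot: [-0.243, -2.104, 2.109]
force: [8.9, -7.3, -3.5]
grip_width: 0.0126
```

Request:
apply_moves(deltas=[[0.05, 0.01, -0.012, 0, 0, 0], [0, 0, 0, 0, 0, 0]])

```text
time_s: 18.35
tcp_pos: [0.5803, 0.1613, 0.0959]
eef_rot: [-0.239, -2.105, 2.107]
force: [2.8, -1.6, -1.2]
grip_width: 0.0132
```

Request:
apply_moves(deltas=[[0.05, 0.005, -0.012, 0, 0, 0], [0, 0, 0, 0, 0, 0]])

```text
time_s: 18.55
tcp_pos: [0.5777, 0.1631, 0.0953]
eef_rot: [-0.233, -2.106, 2.105]
force: [2.9, -1.9, 1.0]
grip_width: 0.0129
```

Request:
apply_moves(deltas=[[0.05, 0.005, -0.012, 0, 0, 0], [0, 0, 0, 0, 0, 0]])

```text
time_s: 18.75
tcp_pos: [0.5753, 0.1642, 0.0946]
eef_rot: [-0.229, -2.105, 2.104]
force: [0.2, -0.8, -1.3]
grip_width: 0.0128
```

```bash
python3 look.py w15
```

```text
18.75 [0.57529741 0.16421957 0.09463354] [-0.22919909 -2.1052286   2.10384209] [ 0.16 -0.84 -1.27] 0.012805569716816982 [-0.074 -0.146  0.03 ]
tip [0.6437 0.1496 0.0696 1.    ]
```

View pics/w15.png

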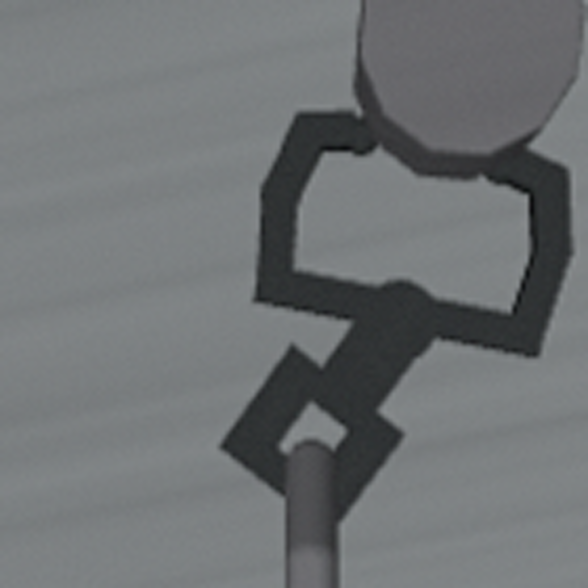

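Request:
apply_moves(deltas=[[0.05, -0.04, -0.01, 0, 0, 0], [0.05, 0, -0.01, 0, 0, 0], [0, 0, 0, 0, 0, 0]])

```text
time_s: 19.1
tcp_pos: [0.5741, 0.1645, 0.0956]
eef_rot: [-0.231, -2.105, 2.105]
force: [-0.5, -0.3, -2.0]
grip_width: 0.0129
```

Request:
apply_moves(deltas=[[0.05, 0, -0.01, 0, 0, 0], [0.05, 0, -0.01, 0, 0, 0], [0, 0, 0, 0, 0, 0]])

```text
time_s: 19.4
tcp_pos: [0.5726, 0.1652, 0.0958]
eef_rot: [-0.232, -2.105, 2.105]
force: [0.2, -0.2, -2.4]
grip_width: 0.0126
```

Request:
apply_moves(deltas=[[0.05, 0, -0.01, 0, 0, 0], [0.05, 0, -0.01, 0, 0, 0], [0, 0, 0, 0, 0, 0]])

```text
time_s: 19.7
tcp_pos: [0.5708, 0.166, 0.0958]
eef_rot: [-0.233, -2.105, 2.105]
force: [0.4, -0.4, -1.8]
grip_width: 0.0131
```

```bash
python3 look.py w16
```

```text
19.7 [0.5707875  0.16598899 0.09580544] [-0.23253315 -2.1051049   2.10498475] [ 0.4  -0.37 -1.81] 0.01311668864725458 [-0.002 -0.002 -0.019]
tip [0.6392 0.1513 0.0709 1.    ]
```

View pics/w16.png

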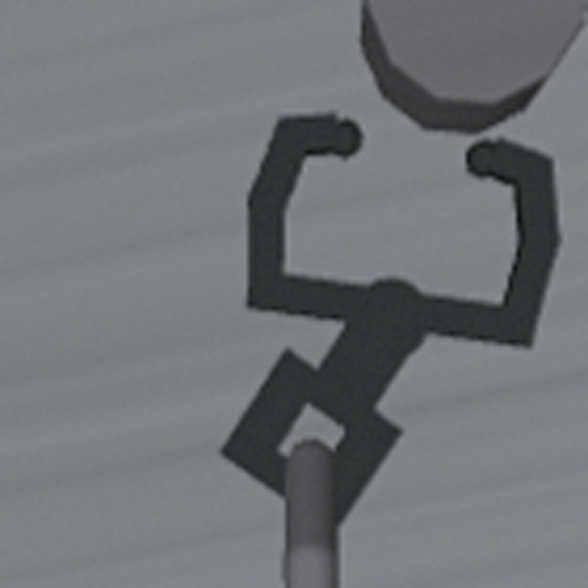

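Request:
apply_moves(deltas=[[0.08, 0, -0.02, 0, 0, 0], [0.08, 0, -0.02, 0, 0, 0], [0.08, 0, -0.02, 0, 0, 0], [0.08, 0, -0.02, 0, 0, 0], [0, 0, 0, 0, 0, 0]])

```text
time_s: 20.25
tcp_pos: [0.5648, 0.1691, 0.0958]
eef_rot: [-0.232, -2.105, 2.105]
force: [-0.2, -0.3, -2.9]
grip_width: 0.013
```

Request:
apply_moves(deltas=[[0.08, 0, -0.02, 0, 0, 0], [0.08, 0, -0.02, 0, 0, 0], [0.08, 0, -0.02, 0, 0, 0], [0.08, 0, -0.02, 0, 0, 0], [0, 0, 0, 0, 0, 0]])

```text
time_s: 20.75
tcp_pos: [0.5589, 0.172, 0.0958]
eef_rot: [-0.232, -2.105, 2.105]
force: [0.4, 0.1, -2.1]
grip_width: 0.0124
```

Request:
apply_moves(deltas=[[0, 0, 0, 0, 0, 0], [0, 0, 0, 0, 0, 0]])

```text
time_s: 20.95
tcp_pos: [0.5591, 0.1719, 0.0958]
eef_rot: [-0.233, -2.105, 2.105]
force: [-0.4, -0.6, -2.7]
grip_width: 0.0128
```

```bash
python3 look.py w17; python3 - <<'E'
from h import *
save(np.load('w.npy'),'w17f')
E
```

```text
20.95 [0.55914662 0.17185179 0.09580042] [-0.23268055 -2.10507943  2.10505474] [-0.4 -0.6 -2.7] 0.012834131888823123 [0.013 0.005 0.044]
tip [0.6276 0.1572 0.0709 1.    ]
```

View pics/w17f.png

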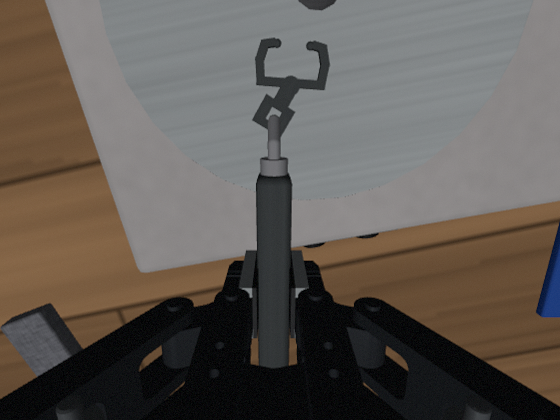

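Request:
apply_moves(deltas=[[-0.04, 0, 0.01, 0, 0, 0], [0, 0, 0, 0, 0, 0], [0, -0.1, 0, 0, 0, 0], [0, -0.2, 0, 0, 0, 0], [0, -0.3, 0, 0, 0, 0]])

```text
time_s: 21.5
tcp_pos: [0.5598, 0.1714, 0.1081]
eef_rot: [-0.233, -2.105, 2.105]
force: [0.1, 0.4, -2.5]
grip_width: 0.0132
```

Request:
apply_moves(deltas=[[0, -0.4, 0, 0, 0, 0], [0, -0.8, 0, 0, 0, 0], [0, -0.8, 0, 0, 0, 0], [0, 0, 0, 0, 0, 0]])

```text
time_s: 21.9
tcp_pos: [0.5612, 0.1715, 0.1505]
eef_rot: [-0.237, -2.108, 2.105]
force: [1.3, -0.5, -3.0]
grip_width: 0.0133
```

```bash
python3 look.py w18; python3 - <<'E'
from h import *
save(np.load('w.npy'),'w18f'); s=ctrl.get_state(); T=toolT(s)
d=np.array([.5114,-.2192])-np.array(s['tcp_pos'][:2]); print(d, (T[:3,:3].T@np.array([d[0],d[1],0]))/.02)
E
```

```text
21.9 [0.56116182 0.17148644 0.15051124] [-0.2366512  -2.10822432  2.1048705 ] [ 1.31 -0.53 -3.03] 0.013324017958712683 [-0.018 -0.055  0.018]
tip [0.6297 0.1568 0.1258 1.    ]
[-0.04916838 -0.39095462] [-1.86225596 -0.02687349 19.61348738]
```

View pics/w18f.png

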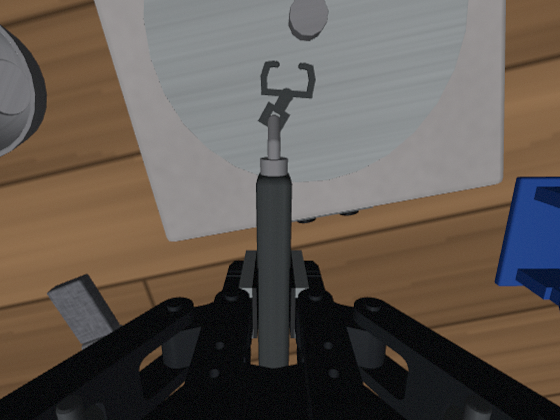

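Request:
apply_moves(deltas=[[-0.1, 0, 1, 0, 0, 0], [-0.1, 0, 1, 0, 0, 0], [-0.1, 0, 1, 0, 0, 0], [-0.1, 0, 1, 0, 0, 0], [-0.1, 0, 1, 0, 0, 0]])

```text
time_s: 22.45
tcp_pos: [0.5474, 0.0711, 0.1475]
eef_rot: [-0.232, -2.105, 2.105]
force: [0.3, -0.2, -2.4]
grip_width: 0.0131
```

Request:
apply_moves(deltas=[[-0.1, 0, 1, 0, 0, 0], [-0.1, 0, 1, 0, 0, 0], [-0.1, 0, 1, 0, 0, 0], [-0.1, 0, 1, 0, 0, 0], [-0.1, 0, 1, 0, 0, 0]])

```text
time_s: 22.95
tcp_pos: [0.5353, -0.0287, 0.1475]
eef_rot: [-0.232, -2.105, 2.105]
force: [-0.9, -0.4, -2.5]
grip_width: 0.0127
```

Request:
apply_moves(deltas=[[-0.1, 0, 1, 0, 0, 0], [-0.1, 0, 1, 0, 0, 0], [-0.1, 0, 1, 0, 0, 0], [-0.1, 0, 1, 0, 0, 0], [-0.1, 0, 1, 0, 0, 0]])

```text
time_s: 23.45
tcp_pos: [0.5233, -0.1285, 0.1475]
eef_rot: [-0.232, -2.105, 2.105]
force: [-0.2, 0.7, -2.3]
grip_width: 0.013
```

Request:
apply_moves(deltas=[[-0.1, 0, 1, 0, 0, 0], [-0.1, 0, 1, 0, 0, 0], [-0.1, 0, 1, 0, 0, 0], [-0.06, 0, 0.8, 0, 0, 0], [0, 0, 0.4, 0, 0, 0]])

```text
time_s: 23.95
tcp_pos: [0.5119, -0.2129, 0.1477]
eef_rot: [-0.234, -2.104, 2.105]
force: [-0.3, 0.7, -2.3]
grip_width: 0.013
```

Request:
apply_moves(deltas=[[0, 0, 0.3, 0, 0, 0], [0, 0, 0, 0, 0, 0], [0, 0, 0, 0, 0, 0], [0, 0, 0, 0, 0, 0]])

```text
time_s: 24.35
tcp_pos: [0.5112, -0.2163, 0.1476]
eef_rot: [-0.231, -2.106, 2.105]
force: [0.2, 0.4, -2.2]
grip_width: 0.0128
```

```bash
cat > ret.py <<'E'
import sys
from h import *
s=ctrl.get_state(); T=toolT(s); print(s['time_s'],np.round(s['tcp_pos'],4),np.round(s['eef_rot'],4),np.round(s['force'],2),s['grip_width'])
d=np.array([.5114,-.2192,.0369])-np.array(s['tcp_pos']); print('units',((T[:3,:3].T@d)/.02).round(3))
Rg=R.from_rotvec([-0.2331,-2.1054,2.1048]); print('rot units',((R.from_matrix(T[:3,:3]).inv()*Rg).as_rotvec()/.15).round(3))
im=ctrl.snapshot('wrist'); save(im,sys.argv[1]); np.save('w.npy',im)
E
python3 ret.py w19
```

```text
24.35 [ 0.5112 -0.2163  0.1476] [-0.2313 -2.1061  2.105 ] [ 0.21  0.38 -2.2 ] 0.012816397974587366
units [-0.043  5.537  0.141]
rot units [0.001 0.008 0.004]
```

View pics/w19.png

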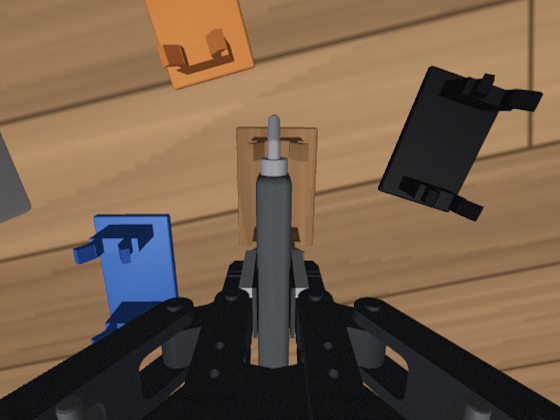

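Request:
apply_moves(deltas=[[-0.04, 0, 0.14, 0, 0, 0], [0, 1, 0, 0, 0, 0], [0, 1, 0, 0, 0, 0], [0, 1, 0, 0, 0, 0], [0, 0.6, 0, 0, 0, 0]])

```text
time_s: 24.9
tcp_pos: [0.511, -0.2199, 0.0746]
eef_rot: [-0.231, -2.105, 2.105]
force: [-0.6, 1.0, -2.2]
grip_width: 0.0129
```

Request:
apply_moves(deltas=[[0, 0, 0, 0, 0, 0], [0, 0, 0, 0, 0, 0], [0, 0, 0, 0, 0, 0]])

```text
time_s: 25.2
tcp_pos: [0.5116, -0.2205, 0.0766]
eef_rot: [-0.234, -2.105, 2.106]
force: [-0.3, -0.4, -2.0]
grip_width: 0.0129
```

```bash
python3 ret.py w20
```

```text
25.2 [ 0.5116 -0.2205  0.0766] [-0.2341 -2.1051  2.1059] [-0.28 -0.44 -2.03] 0.012904578883786435
units [ 0.025  1.984 -0.061]
rot units [-0.004  0.    -0.006]
```

View pics/w20.png

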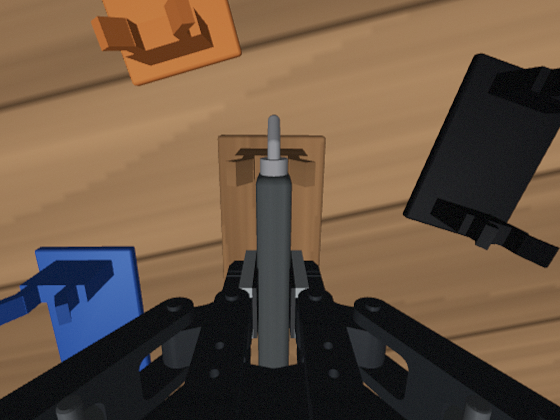

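Request:
apply_moves(deltas=[[0.02, 0, -0.06, 0, 0, 0], [0, 0.5, 0, 0, 0, 0], [0, 0.5, 0, 0, 0, 0], [0, 0.5, 0, 0, 0, 0], [0, 0, 0, 0, 0, 0]])

```text
time_s: 25.75
tcp_pos: [0.5103, -0.2186, 0.0441]
eef_rot: [-0.23, -2.105, 2.103]
force: [-0.7, 0.2, -1.3]
grip_width: 0.0128
```

Request:
apply_moves(deltas=[[0, 0.3, 0, 0, 0, 0], [0, 0.14, 0, 0, 0, 0], [0, 0, 0, 0, 0, 0], [0, 0, 0, 0, 0, 0]])

```text
time_s: 26.15
tcp_pos: [0.511, -0.219, 0.037]
eef_rot: [-0.233, -2.105, 2.105]
force: [-0.6, -0.0, -1.8]
grip_width: 0.0129
```

```bash
python3 ret.py w21
```

```text
26.15 [ 0.511 -0.219  0.037] [-0.2331 -2.105   2.1051] [-0.57 -0.   -1.84] 0.012865343371992861
units [-0.019  0.005  0.005]
rot units [-0.002 -0.001  0.   ]
```

View pics/w21.png

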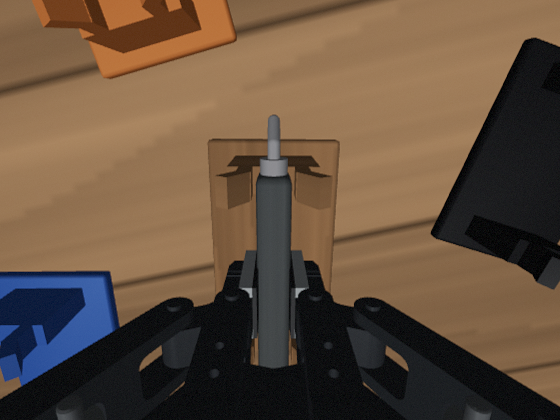

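The view matches the one at the grasp almost exactly, with the hook at (274,118) and the handle between the posts. I'll open the gripper and retreat.

Request:
apply_moves(deltas=[[0, 0.01, 0, 0, 0, 0], [0, 0, 0, 0, 0, 0], [0, 0, 0, 0, 0, 0], [0, 0, 0, 0, 0, 0], [0, 0, 0, 0, 0, 0]], grip=1)

```text
time_s: 26.7
tcp_pos: [0.5111, -0.2189, 0.0368]
eef_rot: [-0.233, -2.105, 2.105]
force: [0.4, 0.6, -0.8]
grip_width: 0.0835
```

Request:
apply_moves(deltas=[[0, 0, 0, 0, 0, 0], [0, 0, 0, 0, 0, 0], [0, 0, 0, 0, 0, 0], [0, 0, 0, 0, 0, 0]])

```text
time_s: 27.1
tcp_pos: [0.511, -0.2189, 0.0368]
eef_rot: [-0.233, -2.105, 2.105]
force: [0.8, 0.5, 0.0]
grip_width: 0.085
```

```bash
python3 ret.py w22
```

```text
27.1 [ 0.511  -0.2189  0.0368] [-0.2326 -2.105   2.1051] [0.82 0.46 0.01] 0.08503057356148817
units [-0.022 -0.006  0.011]
rot units [-0.002  0.001  0.002]
```

View pics/w22.png

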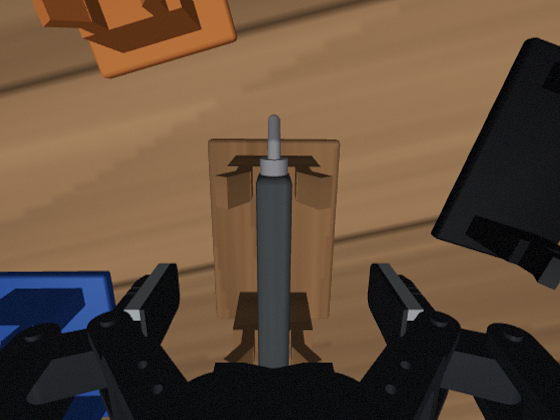

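Request:
apply_moves(deltas=[[0, -0.4, 0, 0, 0, 0], [0, -1, 0, 0, 0, 0], [0, -1, 0, 0, 0, 0], [0, -1, 0, 0, 0, 0], [0, -1, 0, 0, 0, 0]])

```text
time_s: 27.65
tcp_pos: [0.5108, -0.2189, 0.1261]
eef_rot: [-0.233, -2.105, 2.105]
force: [1.0, 0.2, -0.0]
grip_width: 0.0855
```

Request:
apply_moves(deltas=[[0, -1, 0, 0, 0, 0], [0, -1, 0, 0, 0, 0], [0, -1, 0, 0, 0, 0], [0, 0, 0, 0, 0, 0], [0, 0, 0, 0, 0, 0]])

```text
time_s: 28.15
tcp_pos: [0.5111, -0.2186, 0.1851]
eef_rot: [-0.233, -2.106, 2.105]
force: [0.5, 0.8, 0.7]
grip_width: 0.0854
```

```bash
python3 - <<'E'
from h import *
s=ctrl.get_state(); T=toolT(s); print(s['time_s'],s['tcp_pos'],s['force'],np.round(s['joint_vel'],3))
w=ctrl.snapshot('wrist'); t=ctrl.snapshot('top'); sc=ctrl.snapshot('scene')
save(np.hstack([cv2.resize(t[150:205,185:250],None,fx=6,fy=6,interpolation=cv2.INTER_CUBIC),cv2.resize(sc[170:280,150:260],(330,330))]),'f1'); save(w,'f2'); save(sc,'f3')
cal=ctrl.get_calibration('wrist')
for n,z in [('pick',.061),('rest',.01)]:
    d=ctrl.trace(n,'wrist')[0]; rr=cv2.minAreaRect(cv2.findNonZero(d['mask'].astype(np.uint8))); print(n,d['conf'],rr,[ray(cal,*p,z,T).round(4)[:2] for p in cv2.boxPoints(rr)])
E
```

```text
28.15 [ 0.51106522 -0.21862523  0.18510158] [0.5268583  0.77665665 0.73951049] [ 0.011  0.02  -0.019  0.011 -0.007 -0.005  0.003]
pick 0.7 ((273.5, 181.0), (140.0, 17.0), 90.0) [array([ 0.5834, -0.227 ]), array([ 0.5805, -0.2401]), array([ 0.4624, -0.2148]), array([ 0.4657, -0.1999])]
rest 0.96 ((432.1649475097656, 137.8711395263672), (99.43720245361328, 129.8786163330078), 21.03750991821289) [array([ 0.497 , -0.3059]), array([ 0.5986, -0.3624]), array([ 0.5494, -0.4435]), array([ 0.4387, -0.3945])]
```

View pics/f1.png

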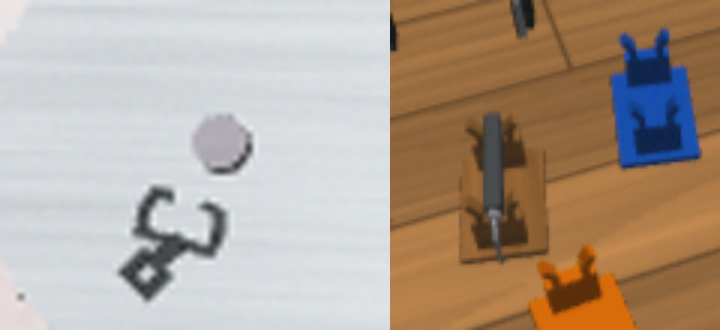

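View pics/f2.png

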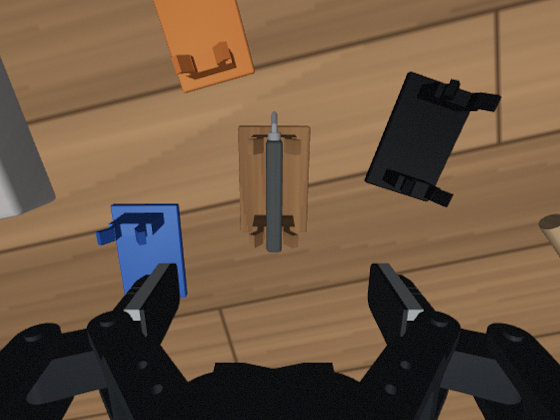

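View pics/f3.png

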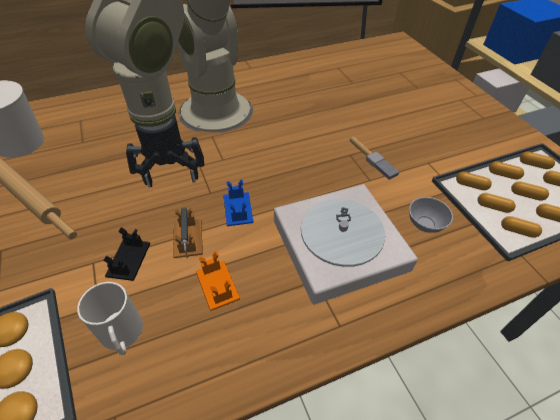

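```bash
python3 -c "
from h import *
print(ctrl.sign_off()); print(ctrl.get_state()['time_s'])"
```

```text
the job is handed in; nothing more can be done
None
the job is handed in; nothing more can be done
```

The clip is off the spindle and lying flat on the turning plate, and the pick is back in the wooden rest. I handed the job in at about 28 s; the hand-in gives no verdict.

- **What I did:** I took the pick from the wooden rest and found the tab with the wrist camera, swung about 26° to one side. I lowered the tip into the eye and pulled the clip out in 1–2 mm steps. The highest pull I read at the wrist was about 12 N, just before the jaws let go. I then pulled the clip clear, lifted the tip out, and set the pick back at the pose where I had grasped it.
- **Clip:** the last top and scene pictures show it flat, about 33–35 mm from the spindle axis.
- **Pick:** the wrist camera puts it within about 0.5 mm of where it lay before, hook down and in its original direction.
- **Bystanders:** the jug, bowl and brush are where they were in the scene picture, and the gripper is open about 0.12 m above the rest, touching nothing.
- **What disagreed:**
  - My first wrist picture was taken before the arm had settled and was about 5 mm off, so I took it again.
  - The top camera and the wrist camera differed by about 3–4 mm on the spindle, so I guided the tip by the wrist camera alone.
  - Right after the clip let go, the computed tip height briefly read 0.4 mm below the plate, with only about 1 N of upward force. I raised the tip at once.
- **Not checked:** contact forces on the clip and machine were never measured directly, only through the wrist readings between moves.

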